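# Re-rack the sample containers in reverse order

### The arm

A 6-joint arm with a two-finger parallel gripper is mounted at the origin on the work surface. World frame = base frame: x ahead of the robot, y to its left, z up, the work surface at z = 0. Lengths are in m, angles in degrees, forces in N, time in s.
With the tool pointing down it reaches from about 0.35 to 0.925 m from the base axis. Payload 6.4 kg.
Tool frame: the origin (TCP) lies between the finger pads; the fingertips stand nose_length ahead of it and the grasp point (between the pads) lies 5 mm behind it (nose_length is the distance from the TCP to the fingertips, in m); x points along the fingers, z is the direction in which the jaws open and shut, and the axes are right-handed (so a half turn about x gives the same grasp; the last joint's range is limited). The gripper opens to 94 mm and grips with 3 to 60 N. Pads are 16 mm wide; open, the fingers measure 119 mm over their backs; the gripper's body (75 mm by 177 mm) begins 78 mm behind the grasp point.
Start: joints at [-81.366, 14.043, 89.255, -0, 76.702, -9.975], TCP at [0.207, -0.616, 0.197] pointing down, gripper open.
Joint ranges: [-179.41, 179.41], [-58.25, 129.5], [7.25, 145.43], [-54.29, 234.29], [11.92, 165.04], [-157.13, 157.13]. Speed limits (degrees/s): [147.25, 147.25, 180, 180, 180, 180].

### API

Orientations are given as a 3x3 rotation matrix whose columns are the frame's x, y, z axes.
In Python, from cell import * gives the robot as it stands. The module is installed in compiled form; this text tells all that it offers.
- The arm moves only by the tool drive_tool, never from a script. Its argument "moves" is one flat list of numbers, 4 for each row, row after row: the shift along the tool's x, y, z in m, then the turn about the tool's x in degrees. In form: [dx, dy, dz, twist, dx, dy, dz, twist, ...]. A call has 1 to 5 rows; each row shifts and turns the commanded pose from where the row before left it, along the tool's axes as they then stand; what a row does not reach is not made up. A row lasts 1/10 s, in which the tool goes at most 50 mm and 8.59 degrees, less where a joint would pass 70% of its speed; a pose out of reach is approached as far as the arm can. A call is refused whole if a number of a shift passes 0.05 or a number of a turn 8.59, either way. A call with a gripper value outside its range is refused whole. "hand" is the closure, from -1 (fully open) to 1 (shut), so that 0 is half open, set as the call begins (left out, the last holds). The fingers move at their own pace and stop on an object; "squeeze" is the grip in N (left out, the last holds). Time passes only in rows, so rows that do not move let the fingers close. It gives the time, the measured TCP pose, the force and the opening at its end, in the units of the state.
- get_state(): the state, without advancing time (a new reading comes with each control period).
- read_camera(name): name is "side" or "top"; returns (picture, depth): 400x640x3 uint8, red, green, blue; 400x640 float32, m along the optical axis (not along the pixel's ray), 0 where there is no reading.
- camera_model(name): a dict with "vfov" (degrees; the focal length in pixels is half the picture's height over the tangent of half this angle, whatever the lens; pixels are square), "cx", "cy" (the principal point, pixels), "origin" and "attitude" of the camera in the world. Camera axes: x right, y up, looking along -z (the intrinsics and any distortion apply to the point x, -y, -z); pixel columns grow to the right and rows downward; lengths in m; the calibration is good to about 2 mm. A picture is of the moment at which its call begins. camera_model takes no time and is no camera call.
- job_done(): hands the job in, once; it reports no verdict.
Trained networks look in the newest picture that a camera, given by its name, has taken for a name from the list of things; names that differ only in an ending like _2 or _b are one class to them, and where a whole thing is asked for, a point or a joint stands for the part that bears it (a point fixed in the world has none). Each returns a list of dicts, best first, with "p" (0 to 1); they miss things now and then, are a little off and sometimes report something else, mostly with a low value. They report only what shows in the picture. A call takes as long as a camera call. They do not tell look-alikes from the thing itself.
- look_for(camera, query): "location" ([x, y, z] in m, in world coordinates, good to about 4 mm: the middle of the surface that is visible of it).
- mark_of(camera, query): "location" ([x, y, z] in m, in world coordinates, good to about 4 mm: a listed point, or the origin of a listed thing).
The state is a dict: "clock": time; "joints": joint angles; "joint_vel": joint speeds; "effort": joint torques, N m; "eef_pos": TCP position; "eef_rot": TCP orientation; "ft_force": force on the tool from outside, world axes, zero at the start; "torque": the same for the moment, N m; "finger_gap": opening from 0.0 (shut) to 1.0 (fully open).
Only numpy, scipy, OpenCV 4.12 (cv2) and the standard library are available. Lean on these libraries where they do the work, as an engineer would, in place of code of your own. Each camera call takes 0.05 s, during which the arm holds its last target.

### The job

After the lesson, move all four stoppered sample containers from the plywood rack into the pockets of the empty white rack, one to a pocket, in reverse order: the one that starts nearest the black knob of the plywood rack ends furthest from the black knob of the white rack, the second nearest ends second furthest, and so on. Keep each container upright, set it down on the pocket floor instead of dropping it, and leave all four standing still.

Things in the scene. Friction and masses are not known exactly. Their poses are not given: they have to be found in the camera images.
- old_rack: Plywood rack, full at the start, containers in any order on rubber pads (8 mm above the table): fixed tray 268 by 70 mm, four 62 mm square pockets in a row, floor 6 mm and wall tops 22 mm above the table. Origin: row centre at table height; x along the row to the knob, z up. Pocket centres at x = -99, -33, 33, 99 mm; black knob (26 mm wide, top at 44 mm) at x = 144 mm.
- new_rack: White plastic rack, empty at the start, without pads: fixed tray 268 by 70 mm, four 62 mm square pockets in a row, floor 6 mm and wall tops 22 mm above the table. Origin: row centre at table height; x along the row to the knob, z up. Pocket centres at x = -99, -33, 33, 99 mm; black knob (26 mm wide, top at 44 mm) at x = 144 mm.
- flask: Small frosted-glass conical flask with a black rubber stopper, 90 mm high. Round base 46 mm across; straight neck 23 mm across from 50 to 78 mm above its underside, stopper 25 mm across above that. Grip it by the neck from above, about 70 mm above its underside. About 90 g. Origin: centre of its underside; z up along its axis.
- jar: Squat round frosted-glass jar, 42 mm across, with a white screw lid 44 mm across; 66 mm high, lid from 48 to 66 mm above its underside. Grip it across the lid, about 55 mm above its underside. About 100 g. Origin: centre of its underside; z up.
- bottle: Square frosted-glass bottle, 40 by 40 mm and 52 mm high, with a white round cap 26 mm across from 62 to 92 mm above its underside (92 mm high in all). Grip it by the cap, about 75 mm above its underside. About 100 g. Origin: centre of its underside; z up, x and y square to its sides.
- tube: Slim frosted-glass sample tube, 22 mm across, fixed on a round white foot 44 mm across and 6 mm thick, with a black stopper 23 mm across; 100 mm high, the tallest. Grip it by the tube, about 75 mm above its underside. About 70 g. Origin: centre of the foot's underside; z up.
- pad_flask: Thin round grey rubber pad, 55 mm across and 2 mm thick, fixed on the floor of one old-rack pocket. It is the pad on which the conical flask stands at the start and it stays there, so it marks that container's first place (the four pads look the same and differ by position only). Origin: centre of its underside, 6 mm above the table; z up.
- pad_jar: Thin round grey rubber pad, 55 mm across and 2 mm thick, fixed on the floor of one old-rack pocket. It is the pad on which the squat jar stands at the start and it stays there, so it marks that container's first place (the four pads look the same and differ by position only). Origin: centre of its underside, 6 mm above the table; z up.
- pad_bottle: Thin round grey rubber pad, 55 mm across and 2 mm thick, fixed on the floor of one old-rack pocket. It is the pad on which the square bottle stands at the start and it stays there, so it marks that container's first place (the four pads look the same and differ by position only). Origin: centre of its underside, 6 mm above the table; z up.
- pad_tube: Thin round grey rubber pad, 55 mm across and 2 mm thick, fixed on the floor of one old-rack pocket. It is the pad on which the slim tube stands at the start and it stays there, so it marks that container's first place (the four pads look the same and differ by position only). Origin: centre of its underside, 6 mm above the table; z up.
Not all that is in view belongs to the job. What is shaped like the flask but yellow is not meant.

How it is judged (in metres and radians):
At the end, for the whole second after the job is handed in: Each container stands at rest in the white-rack pocket mirroring its starting one (pocket x in the plywood rack becomes pocket -x in the white rack; its pad marks the start), within 14 mm of the pocket centre along and across the row, underside 3 to 10 mm above the table, upright within 0.1 rad (((x of flask in the frame of new_rack between -0.113 and -0.085 m and x of pad_flask in the frame of old_rack between 0.087 and 0.111 m) or (x of flask in the frame of new_rack between -0.047 and -0.019 m and x of pad_flask in the frame of old_rack between 0.021 and 0.045 m) or (x of flask in the frame of new_rack between 0.019 and 0.047 m and x of pad_flask in the frame of old_rack between -0.045 and -0.021 m) or (x of flask in the frame of new_rack between 0.085 and 0.113 m and x of pad_flask in the frame of old_rack between -0.111 and -0.087 m)) and y of flask in the frame of new_rack between -0.014 and 0.014 m and z of flask in the frame of new_rack between 0.003 and 0.01 m and angle between each of flask, jar, bottle, tube's own z axis and vertical below 0.1 rad and linear speed of each of flask, jar, bottle, tube below 0.02 m/s and angular speed of each of flask, jar, bottle, tube below 0.3 rad/s and ((x of jar in the frame of new_rack between -0.113 and -0.085 m and x of pad_jar in the frame of old_rack between 0.087 and 0.111 m) or (x of jar in the frame of new_rack between -0.047 and -0.019 m and x of pad_jar in the frame of old_rack between 0.021 and 0.045 m) or (x of jar in the frame of new_rack between 0.019 and 0.047 m and x of pad_jar in the frame of old_rack between -0.045 and -0.021 m) or (x of jar in the frame of new_rack between 0.085 and 0.113 m and x of pad_jar in the frame of old_rack between -0.111 and -0.087 m)) and y of jar in the frame of new_rack between -0.014 and 0.014 m and z of jar in the frame of new_rack between 0.003 and 0.01 m and ((x of bottle in the frame of new_rack between -0.113 and -0.085 m and x of pad_bottle in the frame of old_rack between 0.087 and 0.111 m) or (x of bottle in the frame of new_rack between -0.047 and -0.019 m and x of pad_bottle in the frame of old_rack between 0.021 and 0.045 m) or (x of bottle in the frame of new_rack between 0.019 and 0.047 m and x of pad_bottle in the frame of old_rack between -0.045 and -0.021 m) or (x of bottle in the frame of new_rack between 0.085 and 0.113 m and x of pad_bottle in the frame of old_rack between -0.111 and -0.087 m)) and y of bottle in the frame of new_rack between -0.014 and 0.014 m and z of bottle in the frame of new_rack between 0.003 and 0.01 m and ((x of tube in the frame of new_rack between -0.113 and -0.085 m and x of pad_tube in the frame of old_rack between 0.087 and 0.111 m) or (x of tube in the frame of new_rack between -0.047 and -0.019 m and x of pad_tube in the frame of old_rack between 0.021 and 0.045 m) or (x of tube in the frame of new_rack between 0.019 and 0.047 m and x of pad_tube in the frame of old_rack between -0.045 and -0.021 m) or (x of tube in the frame of new_rack between 0.085 and 0.113 m and x of pad_tube in the frame of old_rack between -0.111 and -0.087 m)) and y of tube in the frame of new_rack between -0.014 and 0.014 m and z of tube in the frame of new_rack between 0.003 and 0.01 m); the robot touches nothing.
It fails at once if a container is knocked or laid over (leans more than 40 degrees) (angle between any of flask, jar, bottle, tube's own z axis and vertical above 0.7 rad).
It fails at once if a container is dropped: falls freely with its underside more than 40 mm above the table ((height (world z) of flask above 0.04 m and contact force between flask and anything else below 0.001 N) or (height (world z) of jar above 0.04 m and contact force between jar and anything else below 0.001 N) or (height (world z) of bottle above 0.04 m and contact force between bottle and anything else below 0.001 N) or (height (world z) of tube above 0.04 m and contact force between tube and anything else below 0.001 N)).
It also fails if it takes over 128 s, if anything falls off the work surface, if the arm or the gripper's body presses on something with over 40 N, if the wrist force passes 120 N, or if a joint passes its speed limit or range.

## Working session

There is one attempt and no reset: what is moved stays moved. The work goes in short steps, Python scripts to look and compute and a tool call to move; the robot and the scene stay as the last step left them, time stands still between calls to the robot, and variables do not carry over. Pictures are saved under pics/ and viewed, and the job is handed in when it is done.

Besides the shell and the picture viewer there is one more tool, called after "Request:" as name(argument=value, ...) on one line, values as JSON. drive_tool: Moves the arm, as the interface text tells. Its arguments: {"type":"object","properties":{"moves":{"type":"array","items":{"type":"number"}},"hand":{"type":"number"},"squeeze":{"type":"number"}},"required":["moves"]}

```bash
mkdir -p pics; ls; python3 - <<'E'
from cell import *
import cv2
print(get_state())
for n in ("side","top"):
    p,d=read_camera(n); cv2.imwrite(f"pics/{n}0.png",p[:,:,::-1]); print(n,camera_model(n))
    import numpy as np; np.save(f"{n}_d.npy",d)
print(get_state()['clock'])
E
```

```text
pics
{'clock': 0.0, 'joints': array([-8.13653681e+01,  1.40817510e+01,  8.93203072e+01, -1.03714730e-03,
        7.67015915e+01, -9.97553182e+00]), 'joint_vel': array([-0.0519576 ,  0.04275005, -0.03722862, -0.05973394, -0.00807489,
       -0.00317907]), 'effort': array([-1.42789442e-03, -4.15831876e+01, -3.14603198e+01,  6.83507463e-02,
        3.31706903e-02, -1.21796857e-04]), 'eef_pos': array([ 0.20734128, -0.61543   ,  0.195515  ]), 'eef_rot': array([[-2.89011270e-04,  9.47710524e-01,  3.19131132e-01],
       [ 1.78587912e-03,  3.19131126e-01, -9.47708887e-01],
       [-9.99998364e-01,  2.96031075e-04, -1.78472893e-03]]), 'ft_force': array([ 1.06288628,  0.81938997, -0.45054242]), 'torque': array([0.02017494, 0.03471232, 0.06236056]), 'finger_gap': 1.0027526475595159}
side {'vfov': 46.39123637019293, 'cx': 320.40918493890547, 'cy': 199.22407322984836, 'origin': array([0.26269197, 0.57451342, 0.77429223]), 'attitude': array([[-0.92014498,  0.2895676 , -0.26359785],
       [-0.39145374, -0.69716969,  0.60059836],
       [-0.00985861,  0.65582393,  0.75484951]])}
top {'vfov': 47.771158865736325, 'cx': 321.9017963035091, 'cy': 199.5033132385844, 'origin': array([ 0.37554002, -0.01284511,  0.92623058]), 'attitude': array([[-0.0092397 ,  0.98470276, -0.1739974 ],
       [-0.99954354, -0.0141002 , -0.02671892],
       [-0.0287636 ,  0.1736711 ,  0.98438357]])}
0.1
```

View pics/side0.png

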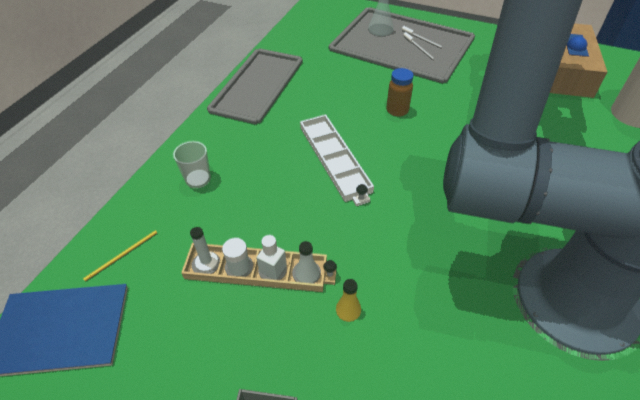

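View pics/top0.png

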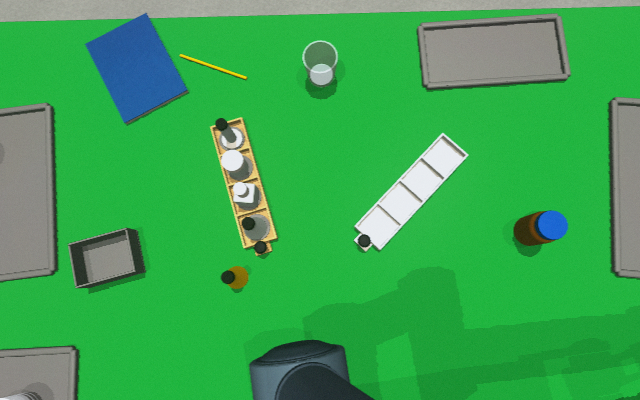

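```bash
cat > h.py <<'E'
import numpy as np, cv2
from cell import *
def proj(n,P):
    m=camera_model(n); f=200/np.tan(np.radians(m['vfov']/2)); c=(np.atleast_2d(P)-m['origin'])@m['attitude']
    return np.c_[m['cx']+f*c[:,0]/-c[:,2], m['cy']+f*(-c[:,1])/-c[:,2]]
def back(n,u,v,d=None,z=None):
    m=camera_model(n); f=200/np.tan(np.radians(m['vfov']/2)); u=np.asarray(u,float);v=np.asarray(v,float)
    r=np.stack([(u-m['cx'])/f,-(v-m['cy'])/f,-np.ones_like(u)],-1)@m['attitude'].T
    s=d if z is None else (z-m['origin'][2])/r[...,2]
    return m['origin']+r*np.asarray(s)[...,None]
E
python3 - <<'E'
from h import *
np.set_printoptions(precision=4,suppress=True)
print(get_state()['clock'])
for n in("top","side"):
    for q in("old_rack","new_rack","flask","jar","bottle","tube"):
        print(n,q,[(np.round(r['location'],4),round(r['p'],2)) for r in mark_of(n,q)[:3]])
print(get_state()['clock'])
d=np.load('top_d.npy'); V,U=np.mgrid[:400,:640]; P=back('top',U,V,d)
t=d>0
print('table z', np.median(P[300:340,60:240,2]), np.median(P[60:110,210:290,2]),np.median(P[100:200,500:600,2]))
ok=(P[...,2]>0.015)&(P[...,2]<0.03)
for nm,(u0,u1,v0,v1) in dict(old=(205,285,110,260),new=(345,475,125,255)).items():
    m=ok[v0:v1,u0:u1]; Q=P[v0:v1,u0:u1][m]
    r=cv2.minAreaRect(Q[:,:2].astype(np.float32)); print(nm,r,np.median(Q[:,2]))
for nm,(u,v) in dict(flask=(249,224),bottle=(240,191),jar=(234,159),tube=(222,125),oknob=(261,248),nknob=(365,241)).items():
    W=P[v-3:v+4,u-3:u+4].reshape(-1,3); print(nm,np.median(W,0))
E
```

```text
0.1
top old_rack [(array([ 0.5762,  0.1798, -0.0004]), 0.73)]
top new_rack [(array([ 0.5505, -0.1693, -0.0024]), 0.79)]
top flask [(array([ 0.3808,  0.1852, -0.0019]), 0.72), (array([0.479 , 0.1505, 0.0104]), 0.63)]
top jar [(array([0.6037, 0.1876, 0.0037]), 0.94), (array([0.6065, 0.1831, 0.0041]), 0.44)]
top bottle [(array([0.5487, 0.1667, 0.0071]), 0.91), (array([ 0.5482, -0.1693, -0.001 ]), 0.16)]
top tube [(array([0.6674, 0.2031, 0.0048]), 0.8), (array([0.4784, 0.151 , 0.0078]), 0.39)]
side old_rack [(array([0.5835, 0.1748, 0.0022]), 0.61), (array([ 0.5541, -0.1702,  0.003 ]), 0.49)]
side new_rack [(array([ 0.5553, -0.1724,  0.0017]), 0.58), (array([0.5459, 0.163 , 0.0028]), 0.47)]
side flask [(array([0.4797, 0.1464, 0.009 ]), 0.95), (array([0.3806, 0.1865, 0.0009]), 0.58), (array([0.5838, 0.1736, 0.0017]), 0.43)]
side jar [(array([0.6058, 0.1872, 0.0057]), 0.63)]
side bottle [(array([0.5478, 0.1674, 0.0086]), 0.58)]
side tube [(array([0.6731, 0.2049, 0.0059]), 0.55)]
0.7
table z 0.00011962297493489649 0.0004009533242251839 0.0005669349408268798
old ((0.5778002738952637, 0.17648598551750183), (0.2691992223262787, 0.07081444561481476), 16.713401794433594) 0.0215953833175464
new ((0.5532248020172119, -0.16986559331417084), (0.07002923637628555, 0.2687833905220032), 45.76676940917969) 0.022047920778679786
flask [0.4778 0.1455 0.0979]
bottle [0.5399 0.1629 0.1005]
jar [0.6095 0.1819 0.0745]
tube [0.6672 0.1987 0.1078]
oknob [0.4369 0.1311 0.0433]
nknob [ 0.4482 -0.0721  0.0443]
```

```bash
cat >> h.py <<'E'
OC=np.array([.5778,.1765]); OA=np.radians(196.71); NC=np.array([.5532,-.1699]); NA=np.radians(135.77)
def pk(c,a,x): return c+x*np.array([np.cos(a),np.sin(a)])
def rel(c,a,p): d=np.asarray(p)[:2]-c; return np.array([d[0]*np.cos(a)+d[1]*np.sin(a),-d[0]*np.sin(a)+d[1]*np.cos(a)])
def cloud(n,d): 
    V,U=np.mgrid[:400,:640]; P=back(n,U,V,d); P[d<=0]=np.nan; return P
def tops(P,ctrs,R=.03):
    out={}
    for k,(c,zt) in ctrs.items():
        m=(np.hypot(P[...,0]-c[0],P[...,1]-c[1])<R)&(np.abs(P[...,2]-zt)<.004)
        Q=P[m]
        if len(Q)<8: out[k]=None; continue
        (x,y),r=cv2.minEnclosingCircle(Q[:,:2].astype(np.float32))
        out[k]=(np.round([x,y],4),round(r,4),np.round(np.mean(Q,0),4),len(Q))
    return out
def go(x,y,z,yaw=None):
    "rows needed from measured pose, in tool axes, world target"
    s=get_state(); R=s['eef_rot']; d=R.T@(np.array([x,y,z])-s['eef_pos'])
    cur=np.degrees(np.arctan2(R[1,2],R[0,2])); tw=0 if yaw is None else -((yaw-cur+180)%360-180)
    print('clk %.2f pos'%s['clock'],np.round(s['eef_pos'],4),'yaw %.2f gap %.3f'%(cur,s['finger_gap']),'F',np.round(s['ft_force'],1),'q',np.round(s['joints'],0))
    print('shift tool',np.round(d,4),'twist %.2f'%tw); return d,tw
E
python3 - <<'E'
from h import *
for n in('top','side'):
    P=cloud(n,np.load(n+'_d.npy'))
    print(n)
    T=tops(P,dict(flask=(pk(OC,OA,.099),.098),bottle=(pk(OC,OA,.033),.1),jar=(pk(OC,OA,-.033),.074),tube=(pk(OC,OA,-.099),.108)))
    for k,v in T.items(): print(k,v, v and rel(OC,OA,v[0]))
p,_=read_camera('top')
cv2.imwrite('pics/crop1.png',cv2.resize(p[100:300,190:490,::-1],None,fx=2.6,fy=2.6))
E
```

```text
top
flask (array([0.4804, 0.1496]), 0.0117, array([0.4802, 0.1494, 0.098 ]), 126) [ 0.10102152 -0.00224112]
bottle (array([0.5454, 0.1654]), 0.013, array([0.5452, 0.1647, 0.1001]), 145) [0.03422338 0.00131538]
jar (array([0.6075, 0.1866]), 0.0219, array([0.6072, 0.1865, 0.0742]), 376) [-0.03134987 -0.00113393]
tube (array([0.6708, 0.2019]), 0.0115, array([0.6704, 0.2021, 0.108 ]), 113) [-0.09637603  0.00241266]
side
flask (array([0.4804, 0.1487]), 0.012, array([0.4798, 0.1496, 0.0982]), 129) [ 0.10128029 -0.00137913]
bottle (array([0.5453, 0.1643]), 0.0136, array([0.5446, 0.1648, 0.1004]), 147) [0.03463544 0.00234017]
jar (array([0.6073, 0.1844]), 0.0236, array([0.6063, 0.1868, 0.0745]), 395) [-0.03052575  0.00091567]
tube (array([0.6694, 0.2013]), 0.0124, array([0.6697, 0.2022, 0.1083]), 119) [-0.09486263  0.00258478]
```

View pics/crop1.png

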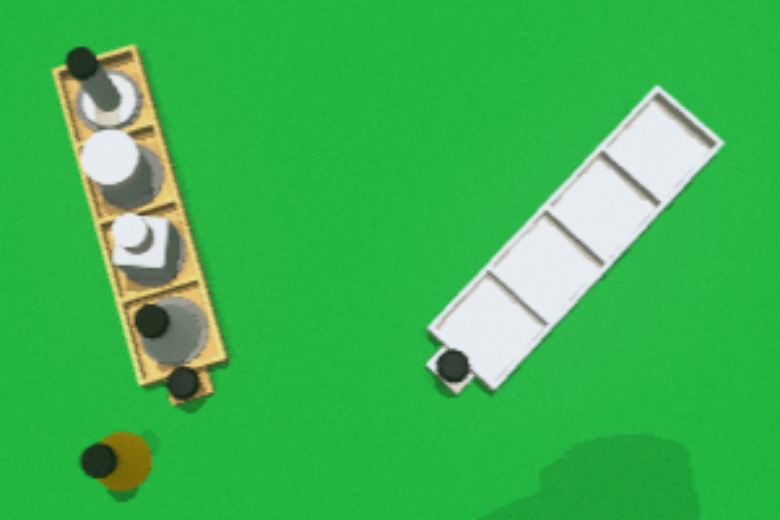

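```bash
python3 - <<'E'
from h import *
go(.4803,.1494,.24,-73.3)
E
```

```text
clk 0.75 pos [ 0.2074 -0.616   0.1966] yaw -71.39 gap 0.996 F [-0.3 -1.1 -1.1] q [-81.  14.  89.  -0.  77. -10.]
shift tool [-0.0435  0.5029 -0.6383] twist 1.91
```

Request:
drive_tool(moves=[-0.009,0.014,-0.018,0,-0.009,0.028,-0.035,0,-0.009,0.028,-0.035,0,-0.009,0.028,-0.035,0,-0.008,0.028,-0.035,0], hand=-0.3, squeeze=15)

```text
clock: 1.25
eef_pos: [0.2768, -0.4245, 0.241]
eef_rot: [[0.0, 0.948, 0.319], [-0.0, 0.319, -0.948], [-1.0, 0.0, 0.001]]
ft_force: [0.5, -0.1, 1.4]
finger_gap: 0.653
```

Request:
drive_tool(moves=[0,0.028,-0.035,0,0,0.028,-0.035,0,0,0.028,-0.035,0,0,0.028,-0.035,0,0,0.028,-0.035,0])

```text
clock: 1.75
eef_pos: [0.3535, -0.2139, 0.2408]
eef_rot: [[0.001, 0.948, 0.318], [-0.001, 0.318, -0.948], [-1.0, 0.001, 0.001]]
ft_force: [0.8, -0.7, -0.7]
finger_gap: 0.652
```

Request:
drive_tool(moves=[0,0.028,-0.035,0,0,0.028,-0.035,0,0,0.028,-0.035,0,0,0.028,-0.035,0,0,0.028,-0.035,0])

```text
clock: 2.25
eef_pos: [0.4305, -0.0032, 0.241]
eef_rot: [[0.001, 0.948, 0.319], [-0.0, 0.319, -0.948], [-1.0, 0.001, 0.001]]
ft_force: [0.8, -0.0, -0.5]
finger_gap: 0.648
```

Request:
drive_tool(moves=[0,0.028,-0.035,0,0,0.028,-0.035,0,0,0.02,-0.025,0,0,0.01,-0.01,1.9,0,0,0,0])

```text
clock: 2.75
eef_pos: [0.4783, 0.1234, 0.2405]
eef_rot: [[-0.0, 0.957, 0.29], [0.0, 0.29, -0.957], [-1.0, -0.0, -0.0]]
ft_force: [0.9, -0.7, 0.6]
finger_gap: 0.649
```

```bash
python3 - <<'E'
from h import *
go(.4803,.1494,.24,-73.3)
E
```

```text
clk 2.75 pos [0.4783 0.1234 0.2405] yaw -73.12 gap 0.649 F [ 0.9 -0.7  0.6] q [  1. -10. 109.   0.  81.  74.]
shift tool [ 0.0005  0.0095 -0.0243] twist 0.18
```

Request:
drive_tool(moves=[0,0.0095,-0.0243,0.2,0.03,0,0,0,0.04,0,0,0,0.03,0,0,0,0,0,0,0])

```text
clock: 3.25
eef_pos: [0.4765, 0.1467, 0.1362]
eef_rot: [[-0.009, 0.959, 0.284], [-0.001, 0.284, -0.959], [-1.0, -0.009, -0.002]]
ft_force: [0.6, -0.4, -0.1]
finger_gap: 0.65
```

```bash
python3 - <<'E'
from h import *
go(.4803,.1494,.073,-73.3)
p,_=read_camera('side'); cv2.imwrite('pics/s1.png',cv2.resize(p[180:340,130:400,::-1],None,fx=2.9,fy=2.9))
E
```

```text
clk 3.25 pos [0.4765 0.1467 0.1362] yaw -73.52 gap 0.650 F [ 0.6 -0.4 -0.1] q [  4.  -2. 114.  -0.  69.  78.]
shift tool [ 0.0632  0.0049 -0.0014] twist -0.22
```

View pics/s1.png

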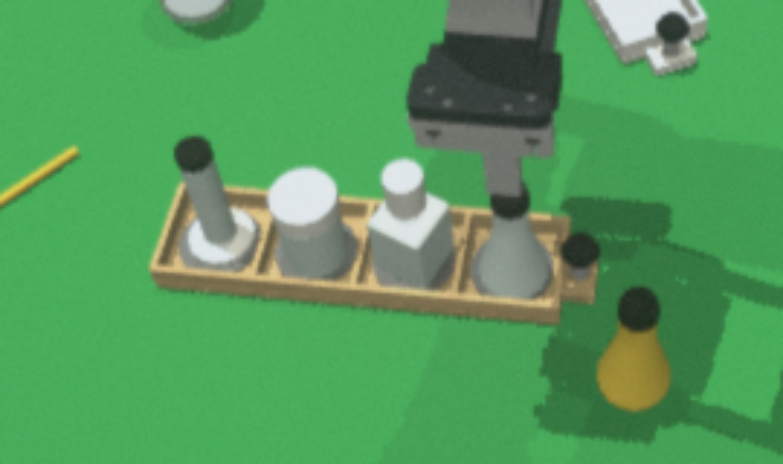

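```bash
python3 - <<'E'
from h import *
go(.4803,.1494,.073,-73.3); print(np.round(get_state()['eef_rot'],4))
E
```

```text
clk 3.30 pos [0.4787 0.147  0.1391] yaw -73.53 gap 0.652 F [-0.8  0.5  1.2] q [  4.  -3. 113.  -0.  69.  78.]
shift tool [ 0.0661  0.0025 -0.0018] twist -0.23
[[-4.100e-03  9.589e-01  2.836e-01]
 [-4.000e-04  2.836e-01 -9.590e-01]
 [-1.000e+00 -4.100e-03 -8.000e-04]]
```

Still settling (lag). I descend more gently and correct at the end.

Request:
drive_tool(moves=[0,0,0,0,0.015,0,0,0,0.02,0,0,0,0.01,0,0,0,0,0,0,0])

```text
clock: 3.8
eef_pos: [0.4802, 0.1478, 0.0957]
eef_rot: [[-0.0, 0.959, 0.284], [-0.0, 0.284, -0.959], [-1.0, -0.0, -0.0]]
ft_force: [-0.3, 0.9, 0.2]
finger_gap: 0.646
```

```bash
python3 - <<'E'
from h import *
read_camera('side');read_camera('side')
go(.4803,.1494,.073,-73.3); print(np.round(get_state()['eef_rot'],4))
E
```

```text
clk 3.90 pos [0.4812 0.1479 0.0969] yaw -73.49 gap 0.652 F [-0.9  1.  -1. ] q [  4.   1. 115.  -0.  64.  78.]
shift tool [ 0.0239 -0.0005 -0.0017] twist -0.19
[[ 2.100e-03  9.588e-01  2.841e-01]
 [ 1.000e-04  2.841e-01 -9.588e-01]
 [-1.000e+00  2.000e-03  5.000e-04]]
```

Request:
drive_tool(moves=[0.012,0,-0.0015,0,0.012,0,0,0,0,0,0,0,0,0,0,0])

```text
clock: 4.3
eef_pos: [0.4793, 0.1494, 0.0709]
eef_rot: [[-0.001, 0.959, 0.284], [-0.0, 0.284, -0.959], [-1.0, -0.001, -0.0]]
ft_force: [0.0, 0.6, 0.6]
finger_gap: 0.649
```

Request:
drive_tool(moves=[0,0,0,0,0,0,0,0,0,0,0,0,0,0,0,0,0,0,0,0], hand=1, squeeze=15)

```text
clock: 4.8
eef_pos: [0.4799, 0.1494, 0.0717]
eef_rot: [[0.0, 0.959, 0.284], [0.0, 0.284, -0.959], [-1.0, 0.0, 0.0]]
ft_force: [0.3, -0.1, 0.1]
finger_gap: 0.26
```

Request:
drive_tool(moves=[0,0,0,0,0,0,0,0,-0.003,0,0,0,-0.006,0,0,0,-0.006,0,0,0])

```text
clock: 5.3
eef_pos: [0.4796, 0.1494, 0.0869]
eef_rot: [[-0.0, 0.959, 0.284], [0.0, 0.284, -0.959], [-1.0, -0.0, -0.0]]
ft_force: [0.9, 0.0, -1.3]
finger_gap: 0.248
```

Request:
drive_tool(moves=[-0.015,0,0,0,-0.02,0,0,0,-0.03,0,0,0,-0.03,0,0,0,-0.03,0,0,0])

```text
clock: 5.8
eef_pos: [0.4796, 0.1494, 0.2132]
eef_rot: [[0.0, 0.959, 0.284], [0.0, 0.284, -0.959], [-1.0, 0.0, 0.0]]
ft_force: [-0.4, 0.2, -0.8]
finger_gap: 0.249
```

```bash
python3 - <<'E'
from h import *
x,y=pk(NC,NA,-.099); print(x,y)
p,_=read_camera('side'); cv2.imwrite('pics/s2.png',cv2.resize(p[100:300,130:460,::-1],None,fx=2.4,fy=2.4))
go(x,y,.2,-134.23)
E
```

```text
0.624138001985436 -0.23895649769800292
clk 5.85 pos [0.4828 0.1497 0.2191] yaw -73.48 gap 0.250 F [3.1 0.6 2.1] q [  4.  -7. 109.   0.  78.  78.]
shift tool [0.0202 0.0248 0.4128] twist 60.75
```

View pics/s2.png

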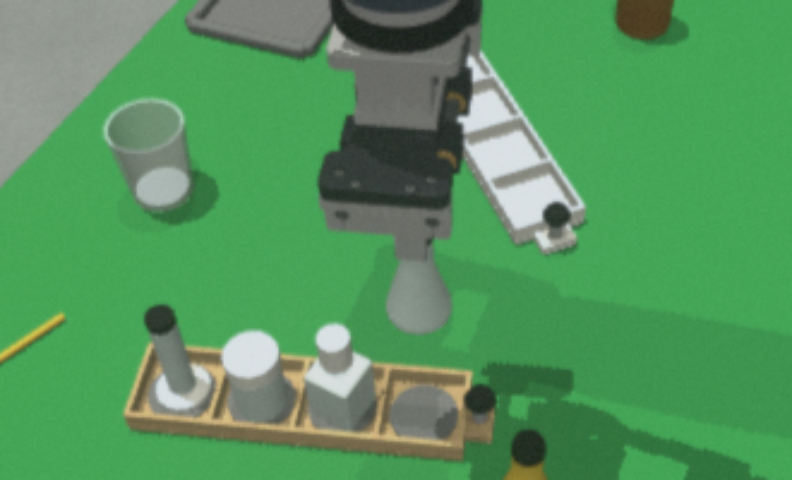

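Request:
drive_tool(moves=[0,0,0.015,0,0,0.005,0.03,0,0,0.005,0.04,0,0,0.005,0.045,0,0,0.005,0.045,0])

```text
clock: 6.35
eef_pos: [0.548, -0.015, 0.2093]
eef_rot: [[-0.003, 0.959, 0.284], [0.0, 0.284, -0.959], [-1.0, -0.003, -0.001]]
ft_force: [0.4, 0.1, -2.0]
finger_gap: 0.251
```

Request:
drive_tool(moves=[0,0.005,0.045,0,0,0,0.045,0,0,0,0.045,0,0,0,0.045,0,0,0,0.035,0])

```text
clock: 6.85
eef_pos: [0.6134, -0.2207, 0.2088]
eef_rot: [[-0.003, 0.959, 0.282], [0.001, 0.282, -0.959], [-1.0, -0.003, -0.002]]
ft_force: [0.6, 0.5, -1.4]
finger_gap: 0.247
```

Request:
drive_tool(moves=[0,0,0.015,4,0,0,0.008,7,0,0,0,8,0,0,0,8,0,0,0,8])

```text
clock: 7.35
eef_pos: [0.619, -0.2404, 0.2087]
eef_rot: [[-0.004, 0.946, -0.323], [0.002, -0.323, -0.946], [-1.0, -0.004, -0.001]]
ft_force: [0.4, -0.4, -1.7]
finger_gap: 0.248
```

Request:
drive_tool(moves=[0,0,0,8,0,0,0,8,0,0,0,7,0,0,0,2.8,0,0,0,0])

```text
clock: 7.85
eef_pos: [0.6192, -0.2402, 0.209]
eef_rot: [[-0.003, 0.715, -0.699], [0.002, -0.699, -0.715], [-1.0, -0.004, 0.001]]
ft_force: [0.3, -0.5, -0.7]
finger_gap: 0.25
```

```bash
python3 - <<'E'
from h import *
x,y=pk(NC,NA,-.099)
p,d=read_camera('top'); cv2.imwrite('pics/t3.png',p[:,:,::-1])
p,_=read_camera('side'); cv2.imwrite('pics/s3.png',cv2.resize(p[20:240,230:560,::-1],None,fx=2.4,fy=2.4))
go(x,y,.15,-134.23)
E
```

```text
clk 7.95 pos [ 0.6196 -0.24    0.2098] yaw -134.26 gap 0.251 F [ 0.3  0.5 -0.4] q [-31.  15.  86.  -0.  79. 103.]
shift tool [ 0.0598  0.0026 -0.004 ] twist -0.03
```

View pics/s3.png

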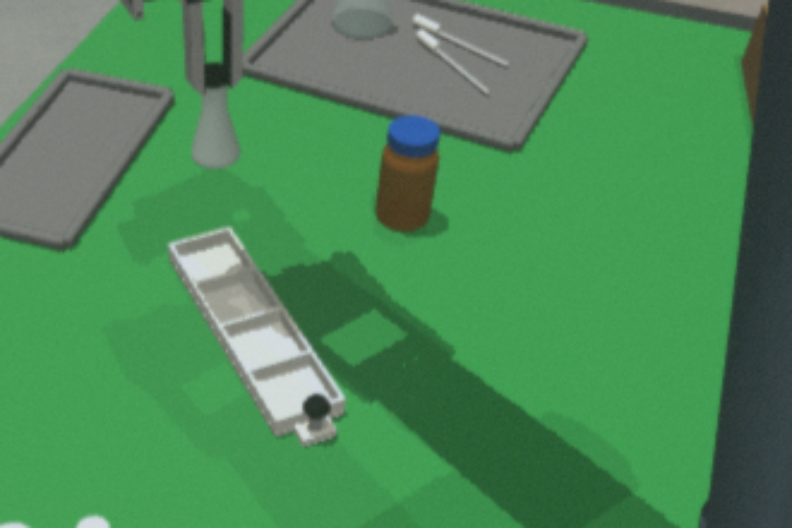

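View pics/t3.png

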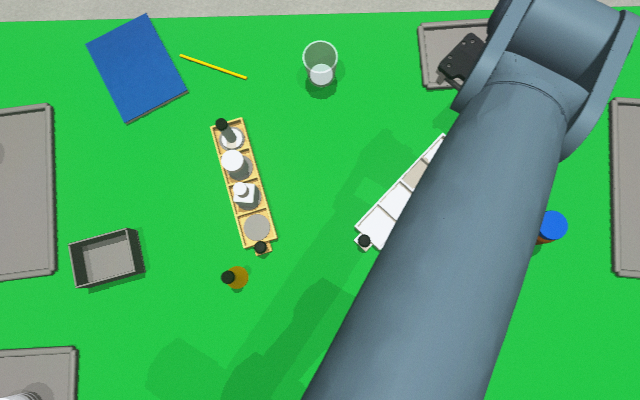

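```bash
python3 - <<'E'
from h import *
x,y=pk(NC,NA,-.099)
s=get_state(); R=s['eef_rot']; p=s['eef_pos']
print(proj('side',[p, p-[0,0,.067],[x,y,.022],[x,y,.006]]))
P=cloud('side',read_camera('side')[1]); 
m=(P[...,2]>.19)&(P[...,2]<.25)&(np.hypot(P[...,0]-p[0],P[...,1]-p[1])<.03)
# flask body points between z .145 and .2
m=(P[...,2]>.13)&(P[...,2]<.165)&(np.hypot(P[...,0]-p[0],P[...,1]-p[1])<.05); print(m.sum(),P[m].mean(0),np.nanmin(P[m][:,2]))
E
```

```text
[[318.56369959  60.0363887 ]
 [318.94259946  86.02541348]
 [317.68169671 126.91970746]
 [317.77326216 131.87831894]]
149 [ 0.61233236 -0.22607053  0.15683345] 0.14620921259535724
```

Request:
drive_tool(moves=[0.01,0.0026,-0.004,0,0.025,0,0,0,0.03,0,0,0,0.03,0,0,0,0.015,0,0,0])

```text
clock: 8.5
eef_pos: [0.6234, -0.2374, 0.0973]
eef_rot: [[-0.005, 0.716, -0.698], [0.003, -0.698, -0.716], [-1.0, -0.006, 0.001]]
ft_force: [-1.5, -0.0, -2.2]
finger_gap: 0.244
```

Request:
drive_tool(moves=[0.005,0,0,0,0,0,0,0,0,0,0,0,0,0,0,0])

```text
clock: 8.9
eef_pos: [0.6263, -0.2392, 0.0985]
eef_rot: [[0.003, 0.716, -0.698], [-0.002, -0.698, -0.716], [-1.0, 0.003, -0.001]]
ft_force: [0.2, -0.2, -0.7]
finger_gap: 0.251
```

```bash
python3 - <<'E'
from h import *
x,y=pk(NC,NA,-.099)
p,_=read_camera('side'); cv2.imwrite('pics/s4.png',cv2.resize(p[60:240,230:500,::-1],None,fx=2.9,fy=2.9))
go(x,y,.070,-134.23)
E
```

```text
clk 8.95 pos [ 0.6262 -0.2391  0.0983] yaw -134.29 gap 0.251 F [ 0.1 -0.7 -1.5] q [-31.  22.  90.   0.  68. 104.]
shift tool [ 0.0283 -0.0017  0.0013] twist -0.06
```

View pics/s4.png

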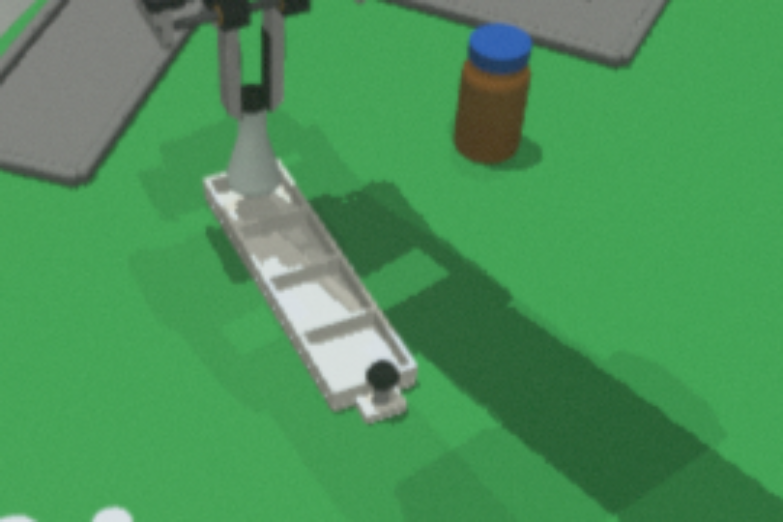

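Request:
drive_tool(moves=[0.008,-0.0017,0.0013,0,0.01,0,0,0,0.006,0,0,0,0,0,0,0,0,0,0,0])

```text
clock: 9.45
eef_pos: [0.6229, -0.2383, 0.0721]
eef_rot: [[-0.001, 0.716, -0.698], [0.0, -0.698, -0.716], [-1.0, -0.001, 0.0]]
ft_force: [-0.5, -0.1, -0.6]
finger_gap: 0.253
```

Request:
drive_tool(moves=[0.001,0,0,0,0.001,0,0,0,0,0,0,0])

```text
clock: 9.75
eef_pos: [0.6232, -0.2384, 0.0707]
eef_rot: [[0.0, 0.716, -0.698], [-0.0, -0.698, -0.716], [-1.0, 0.0, -0.0]]
ft_force: [-0.5, 0.7, -1.5]
finger_gap: 0.249
```

Request:
drive_tool(moves=[0.001,0,0,0,0,0,0,0,0,0,0,0])

```text
clock: 10.05
eef_pos: [0.6232, -0.2384, 0.0697]
eef_rot: [[0.0, 0.716, -0.698], [-0.0, -0.698, -0.716], [-1.0, 0.0, -0.0]]
ft_force: [0.6, -0.4, -0.0]
finger_gap: 0.254
```

Request:
drive_tool(moves=[0.001,0,0,0,0,0,0,0,0,0,0,0])

```text
clock: 10.35
eef_pos: [0.6236, -0.2388, 0.0697]
eef_rot: [[0.001, 0.716, -0.698], [-0.001, -0.698, -0.716], [-1.0, 0.001, -0.0]]
ft_force: [-2.0, -0.1, 5.9]
finger_gap: 0.251
```

Request:
drive_tool(moves=[0.001,0,0,0,0,0,0,0,0,0,0,0])

```text
clock: 10.65
eef_pos: [0.624, -0.2391, 0.0697]
eef_rot: [[0.002, 0.716, -0.698], [-0.002, -0.698, -0.716], [-1.0, 0.002, -0.0]]
ft_force: [-2.0, 1.2, 8.8]
finger_gap: 0.248
```

Request:
drive_tool(moves=[-0.001,0,0,0,0,0,0,0])

```text
clock: 10.85
eef_pos: [0.6236, -0.2387, 0.0696]
eef_rot: [[0.001, 0.716, -0.698], [-0.001, -0.698, -0.716], [-1.0, 0.001, -0.0]]
ft_force: [-2.1, -0.2, 6.2]
finger_gap: 0.248
```

Request:
drive_tool(moves=[0,0,0,0,0,0,0,0,0,0,0,0,0,0,0,0,0,0,0,0], hand=-0.3)

```text
clock: 11.35
eef_pos: [0.6229, -0.2382, 0.0682]
eef_rot: [[-0.0, 0.716, -0.698], [0.0, -0.698, -0.716], [-1.0, -0.001, 0.0]]
ft_force: [-0.3, -0.8, -0.3]
finger_gap: 0.629
```

Request:
drive_tool(moves=[-0.02,0,0,0,-0.03,0,0,0,-0.04,0,0,0,-0.04,0,0,0,-0.03,0,0,0])

```text
clock: 11.85
eef_pos: [0.6237, -0.2386, 0.2316]
eef_rot: [[0.003, 0.716, -0.698], [-0.001, -0.698, -0.716], [-1.0, 0.003, -0.001]]
ft_force: [-0.2, 0.1, -0.0]
finger_gap: 0.649
```

```bash
python3 - <<'E'
from h import *
p,d=read_camera('side'); cv2.imwrite('pics/s5.png',cv2.resize(p[60:240,230:500,::-1],None,fx=2.9,fy=2.9))
P=cloud('side',d); v=tops(P,dict(f=(pk(NC,NA,-.099),.096)))['f']; print(v, v and rel(NC,NA,v[0]))
v=tops(P,dict(f=(pk(OC,OA,.033),.1)))['f']; print(v)
go(.5453,.165,.22,-73.3)
E
```

```text
(array([ 0.6214, -0.2369]), 0.0129, array([ 0.6219, -0.2374,  0.0961]), 63) [-0.09560361  0.00043629]
(array([0.5458, 0.1641]), 0.014, array([0.5446, 0.1647, 0.1003]), 149)
clk 11.90 pos [ 0.6259 -0.2399  0.2375] yaw -134.28 gap 0.649 F [ 1.3 -0.1  3.4] q [-31.  15.  84.   0.  80. 104.]
shift tool [ 0.0143 -0.3406 -0.2335] twist -60.98
```

View pics/s5.png

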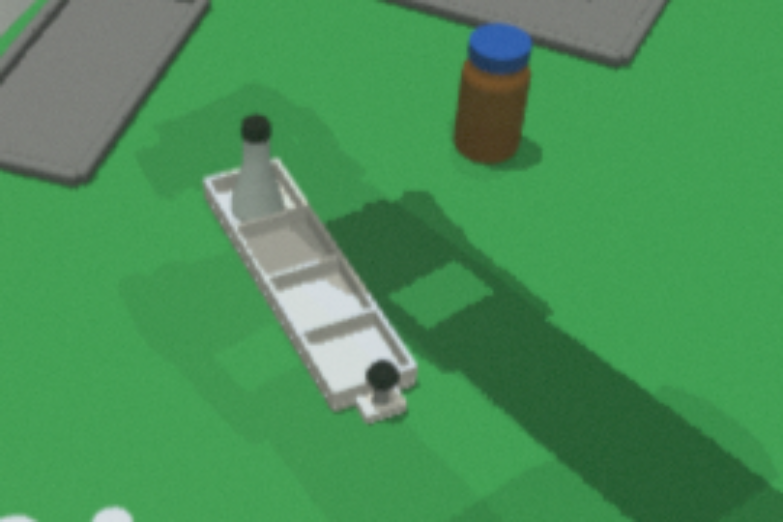

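Request:
drive_tool(moves=[0,-0.015,-0.0103,0,0,-0.0345,-0.0237,0,0,-0.0345,-0.0237,0,0,-0.0345,-0.0237,0,0,-0.0345,-0.0237,0])

```text
clock: 12.4
eef_pos: [0.5848, -0.0533, 0.2258]
eef_rot: [[-0.004, 0.716, -0.698], [0.002, -0.698, -0.716], [-1.0, -0.004, 0.002]]
ft_force: [1.5, 0.3, -0.4]
finger_gap: 0.653
```

Request:
drive_tool(moves=[0,-0.0345,-0.0237,0,0,-0.0345,-0.0237,0,0,-0.0345,-0.0237,0,0,-0.0345,-0.0237,0,0,-0.0345,-0.0237,0])

```text
clock: 12.9
eef_pos: [0.5436, 0.1514, 0.226]
eef_rot: [[-0.004, 0.716, -0.698], [0.0, -0.698, -0.716], [-1.0, -0.003, 0.003]]
ft_force: [0.3, -0.5, -0.1]
finger_gap: 0.651
```

Request:
drive_tool(moves=[0,-0.015,-0.0103,-4,0,0,0,-8,0,0,0,-8,0,0,0,-8,0,0,0,-8])

```text
clock: 13.4
eef_pos: [0.5405, 0.1677, 0.2258]
eef_rot: [[-0.004, 0.99, -0.138], [-0.0, -0.138, -0.99], [-1.0, -0.004, 0.001]]
ft_force: [0.7, -0.0, -0.0]
finger_gap: 0.65
```

Request:
drive_tool(moves=[0,0,0,-8,0,0,0,-8,0,0,0,-6,0,0,0,-3,0,0,0,0])

```text
clock: 13.9
eef_pos: [0.5408, 0.1675, 0.2261]
eef_rot: [[-0.004, 0.958, 0.288], [-0.0, 0.288, -0.958], [-1.0, -0.004, -0.001]]
ft_force: [0.2, 0.3, -0.1]
finger_gap: 0.648
```

```bash
python3 - <<'E'
from h import *
go(.5453,.165,.14,-73.3)
E
```

```text
clk 13.90 pos [0.5408 0.1675 0.2261] yaw -73.26 gap 0.648 F [ 0.2  0.3 -0.1] q [  6.   2. 100.   0.  79.  79.]
shift tool [0.0861 0.004  0.0037] twist 0.04
```

Request:
drive_tool(moves=[0.01,0.004,0.0037,0,0.025,0,0,0,0.03,0,0,0,0.02,0,0,0,0,0,0,0])

```text
clock: 14.4
eef_pos: [0.5443, 0.1642, 0.1386]
eef_rot: [[-0.009, 0.958, 0.287], [-0.001, 0.287, -0.958], [-1.0, -0.009, -0.002]]
ft_force: [-0.1, 0.4, -1.1]
finger_gap: 0.648
```

Request:
drive_tool(moves=[0,0,0,0,0,0,0,0])

```text
clock: 14.6
eef_pos: [0.5485, 0.1646, 0.1448]
eef_rot: [[0.002, 0.958, 0.287], [0.0, 0.287, -0.958], [-1.0, 0.002, 0.0]]
ft_force: [0.2, 1.1, 0.1]
finger_gap: 0.65
```

```bash
python3 - <<'E'
from h import *
p,d=read_camera('side'); cv2.imwrite('pics/s6.png',cv2.resize(p[150:310,150:420,::-1],None,fx=2.9,fy=2.9))
go(.5453,.165,.078,-73.3)
E
```

```text
clk 14.65 pos [0.5486 0.1646 0.145 ] yaw -73.30 gap 0.649 F [ 0.3 -0.1  0.4] q [  5.   7. 103.   0.  70.  79.]
shift tool [ 0.067  -0.0032 -0.0014] twist -0.00
```

View pics/s6.png

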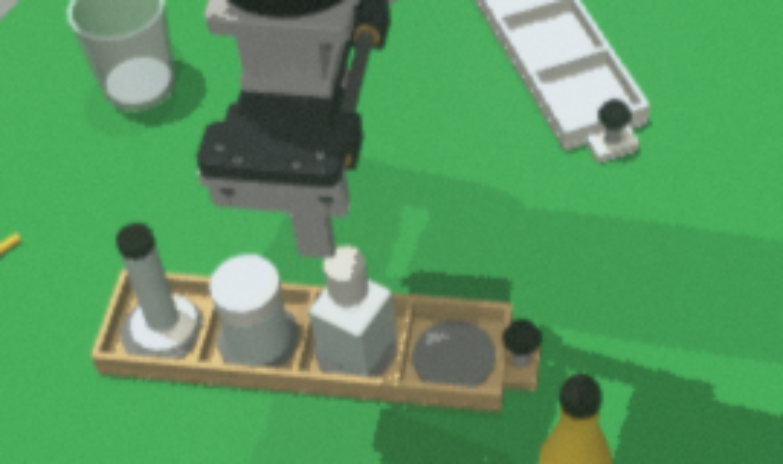

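Request:
drive_tool(moves=[0.01,-0.0032,-0.0014,0,0.02,0,0,0,0.02,0,0,0,0.01,0,0,0,0.005,0,0,0])

```text
clock: 15.15
eef_pos: [0.5434, 0.1649, 0.0775]
eef_rot: [[-0.001, 0.958, 0.288], [-0.0, 0.288, -0.958], [-1.0, -0.001, -0.0]]
ft_force: [0.3, 0.2, 0.3]
finger_gap: 0.648
```

Request:
drive_tool(moves=[0.002,0,0,0,0,0,0,0,0,0,0,0])

```text
clock: 15.45
eef_pos: [0.5448, 0.165, 0.0775]
eef_rot: [[0.002, 0.958, 0.288], [0.0, 0.288, -0.958], [-1.0, 0.002, 0.0]]
ft_force: [0.3, -0.1, 0.3]
finger_gap: 0.649
```

Request:
drive_tool(moves=[0,0,0,0,0,0,0,0,0,0,0,0,0,0,0,0,0,0,0,0], hand=1, squeeze=15)

```text
clock: 15.95
eef_pos: [0.5442, 0.1649, 0.0766]
eef_rot: [[0.0, 0.958, 0.288], [-0.0, 0.288, -0.958], [-1.0, 0.0, 0.0]]
ft_force: [1.1, 0.1, -0.5]
finger_gap: 0.271
```

Request:
drive_tool(moves=[0,0,0,0,-0.001,0,0,0,-0.003,0,0,0,-0.006,0,0,0,-0.01,0,0,0])

```text
clock: 16.45
eef_pos: [0.5437, 0.1648, 0.0966]
eef_rot: [[-0.001, 0.958, 0.287], [-0.0, 0.287, -0.958], [-1.0, -0.001, -0.0]]
ft_force: [0.1, -0.7, -0.4]
finger_gap: 0.271
```

Request:
drive_tool(moves=[-0.015,0,0,0,-0.025,0,0,0,-0.03,0,0,0,-0.03,0,0,0,-0.02,0,0,0])

```text
clock: 16.95
eef_pos: [0.5452, 0.1651, 0.2208]
eef_rot: [[0.005, 0.958, 0.288], [0.0, 0.288, -0.958], [-1.0, 0.005, 0.001]]
ft_force: [0.5, -0.1, -1.3]
finger_gap: 0.272
```

```bash
python3 - <<'E'
from h import *
p,d=read_camera('side'); cv2.imwrite('pics/s7.png',cv2.resize(p[100:300,150:420,::-1],None,fx=2.9,fy=2.9))
x,y=pk(NC,NA,-.033);print(x,y)
go(x,y,.21,-134.23)
E
```

```text
0.576846000661812 -0.19291883256600098
clk 17.00 pos [0.547  0.1653 0.2241] yaw -73.28 gap 0.269 F [ 0.7 -0.2  1.7] q [  5.   2. 100.   0.  78.  79.]
shift tool [ 0.014  -0.0746  0.3516] twist 60.95
```

View pics/s7.png

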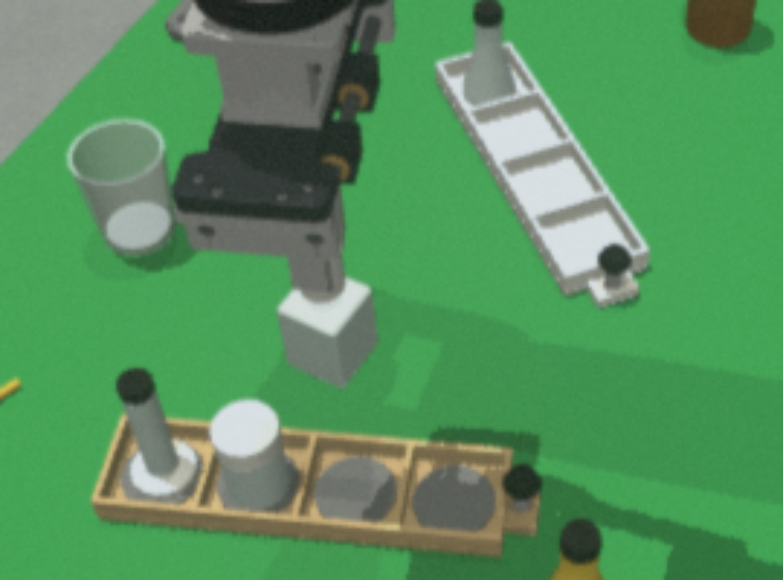

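```bash
python3 - <<'E'
from h import *
p,d=read_camera('side'); P=cloud('side',d); s=get_state(); e=s['eef_pos']; zs=e[2]-.0686+.052
near=np.hypot(P[...,0]-e[0],P[...,1]-e[1])<.035
m=near&(abs(P[...,2]-zs)<.004)
r=cv2.minAreaRect(P[m][:,:2].astype(np.float32)); print(zs,m.sum(),r,e)
# old picture
d0=np.load('top_d.npy');P0=cloud('top',d0); c=np.array([.545,.165]); m=(np.hypot(P0[...,0]-c[0],P0[...,1]-c[1])<.033)&(abs(P0[...,2]-.060)<.004)
print(m.sum(),cv2.minAreaRect(P0[m][:,:2].astype(np.float32)))
E
```

```text
0.20520107572917623 313 ((0.5476016998291016, 0.16525907814502716), (0.04026075452566147, 0.04039294272661209), 85.52983093261719) [0.54654208 0.16519159 0.22180108]
218 ((0.545242190361023, 0.16506727039813995), (0.039946358650922775, 0.03949704393744469), 84.65068817138672)
```

Request:
drive_tool(moves=[0,-0.0034,0.0155,0,0,-0.0085,0.04,0,0,-0.0085,0.04,0,0,-0.0085,0.04,0,0,-0.0085,0.04,0])

```text
clock: 17.55
eef_pos: [0.5574, -0.0162, 0.2146]
eef_rot: [[-0.003, 0.958, 0.287], [0.0, 0.287, -0.958], [-1.0, -0.003, -0.001]]
ft_force: [0.2, -0.8, -1.9]
finger_gap: 0.274
```

Request:
drive_tool(moves=[0,-0.0085,0.04,0,0,-0.0085,0.04,0,0,-0.0085,0.04,0,0,-0.0085,0.04,0,0,-0.0032,0.0161,3])

```text
clock: 18.05
eef_pos: [0.5721, -0.197, 0.2144]
eef_rot: [[-0.003, 0.973, 0.231], [0.001, 0.231, -0.973], [-1.0, -0.003, -0.002]]
ft_force: [-0.8, 0.9, -1.3]
finger_gap: 0.269
```

Request:
drive_tool(moves=[0,0,0,8,0,0,0,8,0,0,0,8,0,0,0,8,0,0,0,4.7])

```text
clock: 18.55
eef_pos: [0.5727, -0.1929, 0.2149]
eef_rot: [[-0.003, 0.918, -0.396], [0.002, -0.396, -0.918], [-1.0, -0.003, -0.0]]
ft_force: [0.8, 0.0, -1.3]
finger_gap: 0.271
```

Request:
drive_tool(moves=[0,0,0,0,0,0,0,0,0,0,0,0])

```text
clock: 18.85
eef_pos: [0.5734, -0.1931, 0.216]
eef_rot: [[-0.001, 0.921, -0.39], [0.001, -0.39, -0.921], [-1.0, -0.001, -0.0]]
ft_force: [-0.3, 0.1, -1.7]
finger_gap: 0.271
```

```bash
python3 - <<'E'
from h import *
p,d=read_camera('side'); cv2.imwrite('pics/s8.png',cv2.resize(p[40:240,230:500,::-1],None,fx=2.9,fy=2.9))
P=cloud('side',d); s=get_state(); e=s['eef_pos']; zs=e[2]-.0686+.052
near=np.hypot(P[...,0]-e[0],P[...,1]-e[1])<.035
m=near&(abs(P[...,2]-zs)<.004)
r=cv2.minAreaRect(P[m][:,:2].astype(np.float32)); print(zs,m.sum(),r,e)
x,y=pk(NC,NA,-.033)
go(x,y,.11,-113)
E
```

```text
0.19960295461095795 179 ((0.5726916790008545, -0.19233891367912292), (0.04011749476194382, 0.041550613939762115), 43.47935485839844) [ 0.57355279 -0.19318305  0.21620295]
clk 18.90 pos [ 0.5736 -0.1932  0.2162] yaw -112.95 gap 0.272 F [-0.1  0.3 -0.7] q [-29.   7.  95.   0.  78.  84.]
shift tool [ 0.1062  0.003  -0.0015] twist 0.05
```

View pics/s8.png

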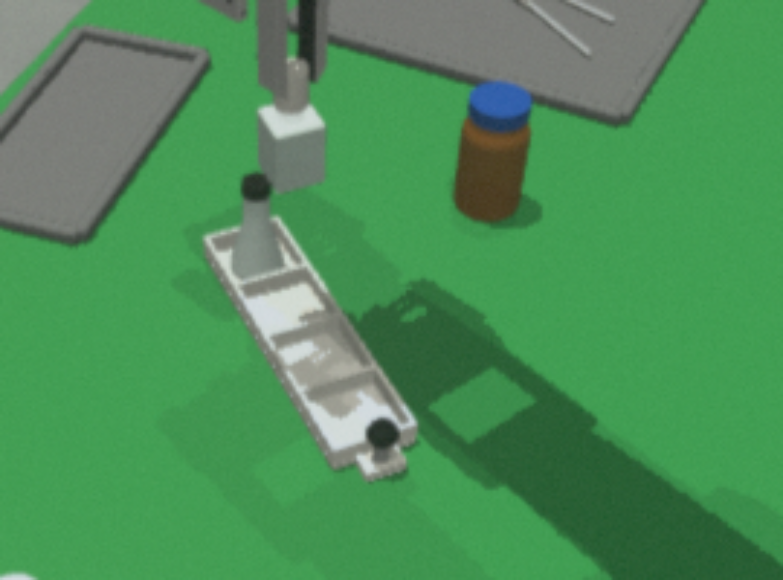

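Request:
drive_tool(moves=[0.01,0.003,-0.0015,0,0.025,0,0,0,0.03,0,0,0,0.03,0,0,0,0.01,0,0,0])

```text
clock: 19.4
eef_pos: [0.5748, -0.1917, 0.1071]
eef_rot: [[-0.006, 0.921, -0.39], [0.003, -0.39, -0.921], [-1.0, -0.007, -0.001]]
ft_force: [-0.7, 0.2, -0.7]
finger_gap: 0.271
```

Request:
drive_tool(moves=[0,0,0,0,0,0,0,0,0,0,0,0])

```text
clock: 19.7
eef_pos: [0.5784, -0.1938, 0.1136]
eef_rot: [[0.003, 0.921, -0.39], [-0.002, -0.39, -0.921], [-1.0, 0.004, 0.0]]
ft_force: [0.1, -0.2, -0.2]
finger_gap: 0.274
```

```bash
python3 - <<'E'
from h import *
p,d=read_camera('side'); cv2.imwrite('pics/s9.png',cv2.resize(p[40:240,230:500,::-1],None,fx=2.9,fy=2.9))
x,y=pk(NC,NA,-.033)
go(x,y,.077,-113)
E
```

```text
clk 19.75 pos [ 0.5783 -0.1937  0.1136] yaw -112.99 gap 0.270 F [ 0.6  0.1 -0.9] q [-29.  14.  99.   0.  67.  84.]
shift tool [ 0.0365 -0.0018 -0.0002] twist 0.01
```

View pics/s9.png

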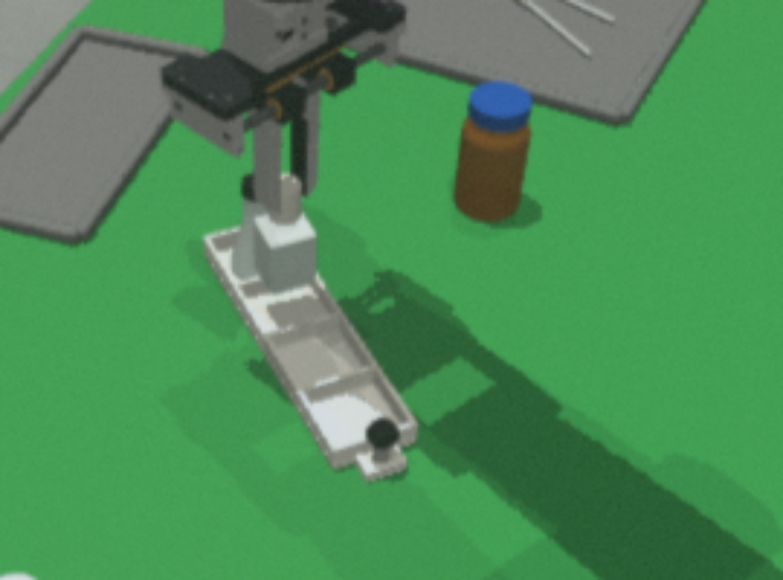

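Request:
drive_tool(moves=[0.01,-0.0018,0,0,0.012,0,0,0,0.01,0,0,0,0.003,0,0,0,0,0,0,0])

```text
clock: 20.25
eef_pos: [0.5751, -0.1923, 0.0757]
eef_rot: [[-0.001, 0.921, -0.391], [0.001, -0.391, -0.921], [-1.0, -0.001, -0.0]]
ft_force: [-0.7, 0.7, -1.2]
finger_gap: 0.272
```

Request:
drive_tool(moves=[0.001,0,0,0,0,0,0,0,0,0,0,0])

```text
clock: 20.55
eef_pos: [0.5756, -0.1925, 0.0757]
eef_rot: [[0.0, 0.921, -0.391], [-0.0, -0.391, -0.921], [-1.0, 0.0, 0.0]]
ft_force: [0.5, 1.0, -1.3]
finger_gap: 0.272
```

Request:
drive_tool(moves=[0.001,0,0,0,0,0,0,0,0,0,0,0])

```text
clock: 20.85
eef_pos: [0.5755, -0.1924, 0.0746]
eef_rot: [[0.0, 0.921, -0.391], [-0.0, -0.391, -0.921], [-1.0, 0.0, -0.0]]
ft_force: [0.3, -0.8, -1.7]
finger_gap: 0.272
```

Request:
drive_tool(moves=[0.001,0,0,0,0,0,0,0,0,0,0,0])

```text
clock: 21.15
eef_pos: [0.5759, -0.1927, 0.0745]
eef_rot: [[0.001, 0.921, -0.39], [-0.001, -0.39, -0.921], [-1.0, 0.001, 0.0]]
ft_force: [-2.1, 0.1, 5.8]
finger_gap: 0.271
```

Request:
drive_tool(moves=[0,0,0,0,0,0,0,0,0,0,0,0,0,0,0,0,0,0,0,0], hand=-0.3)

```text
clock: 21.65
eef_pos: [0.5753, -0.1923, 0.0733]
eef_rot: [[-0.0, 0.921, -0.391], [0.0, -0.391, -0.921], [-1.0, -0.0, -0.0]]
ft_force: [-0.6, 0.3, 0.3]
finger_gap: 0.638
```

Request:
drive_tool(moves=[-0.015,0,0,0,-0.03,0,0,0,-0.04,0,0,0,-0.04,0,0,0,-0.03,0,0,0])

```text
clock: 22.15
eef_pos: [0.5763, -0.1928, 0.233]
eef_rot: [[0.004, 0.921, -0.391], [-0.002, -0.391, -0.921], [-1.0, 0.004, 0.0]]
ft_force: [-0.5, -0.6, 0.2]
finger_gap: 0.648
```

```bash
python3 - <<'E'
from h import *
p,d=read_camera('side'); cv2.imwrite('pics/s10.png',cv2.resize(p[40:240,230:500,::-1],None,fx=2.9,fy=2.9))
P=cloud('side',d); T=tops(P,dict(flask=(pk(NC,NA,-.099),.096),bottle=(pk(NC,NA,-.033),.098)))
for k,v in T.items(): print(k,v, v and rel(NC,NA,v[0]))
print(tops(P,dict(jar=(pk(OC,OA,-.033),.074))))
go(.607,.186,.22,-73.3)
E
```

```text
flask (array([ 0.6211, -0.2377]), 0.0133, array([ 0.6214, -0.2368,  0.0961]), 67) [-0.09594668  0.00121879]
bottle (array([ 0.5746, -0.1939]), 0.0146, array([ 0.5748, -0.1923,  0.0983]), 81) [-0.03207504  0.00226973]
{'jar': (array([0.6083, 0.1868]), 0.0232, array([0.6065, 0.1869, 0.0745]), 389)}
clk 22.20 pos [ 0.5786 -0.194   0.2386] yaw -112.98 gap 0.649 F [1.8 0.2 2.4] q [-29.   6.  93.   0.  79.  84.]
shift tool [ 0.0165 -0.1224 -0.361 ] twist -39.68
```

View pics/s10.png

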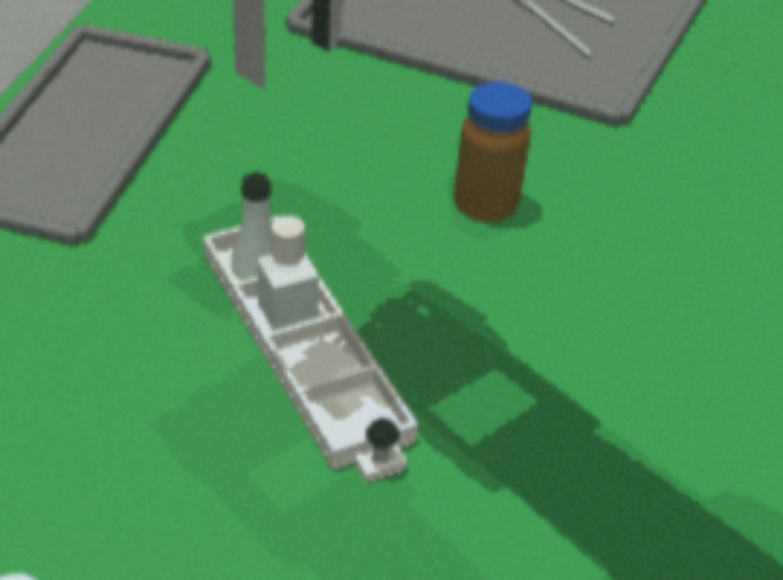

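Request:
drive_tool(moves=[0,-0.005,-0.015,0,0,-0.014,-0.0414,0,0,-0.014,-0.0414,0,0,-0.014,-0.0414,0,0,-0.014,-0.0414,0], hand=-0.6)

```text
clock: 22.7
eef_pos: [0.5885, 0.0005, 0.2268]
eef_rot: [[-0.003, 0.921, -0.39], [0.001, -0.39, -0.921], [-1.0, -0.003, 0.0]]
ft_force: [0.5, -0.0, -0.8]
finger_gap: 0.799
```

Request:
drive_tool(moves=[0,-0.014,-0.0414,0,0,-0.014,-0.0414,0,0,-0.014,-0.0414,0,0,-0.014,-0.0414,0,0,-0.0054,-0.015,-3])

```text
clock: 23.2
eef_pos: [0.602, 0.1921, 0.2267]
eef_rot: [[-0.003, 0.942, -0.336], [0.0, -0.336, -0.942], [-1.0, -0.003, 0.001]]
ft_force: [0.1, 0.1, -0.6]
finger_gap: 0.797
```

Request:
drive_tool(moves=[0,0,0,-8,0,0,0,-8,0,0,0,-8,0,0,0,-8,0,0,0,-4.7])

```text
clock: 23.7
eef_pos: [0.6028, 0.1877, 0.2271]
eef_rot: [[-0.003, 0.956, 0.293], [-0.0, 0.293, -0.956], [-1.0, -0.003, -0.0]]
ft_force: [0.2, -0.2, -0.1]
finger_gap: 0.797
```

Request:
drive_tool(moves=[0,0,0,0,0,0,0,0,0,0,0,0])

```text
clock: 24.0
eef_pos: [0.6035, 0.1878, 0.2281]
eef_rot: [[-0.001, 0.958, 0.287], [-0.0, 0.287, -0.958], [-1.0, -0.001, -0.0]]
ft_force: [0.6, 0.1, 1.1]
finger_gap: 0.799
```

```bash
python3 - <<'E'
from h import *
go(.607,.1863,.11,-73.3)
E
```

```text
clk 24.00 pos [0.6035 0.1878 0.2281] yaw -73.34 gap 0.799 F [0.6 0.1 1.1] q [ 7. 10. 90. -0. 79. 80.]
shift tool [0.1181 0.003  0.0025] twist -0.04
```

Request:
drive_tool(moves=[0.01,0.003,0.0025,0,0.025,0,0,0,0.035,0,0,0,0.035,0,0,0,0.015,0,0,0])

```text
clock: 24.5
eef_pos: [0.6048, 0.1859, 0.1038]
eef_rot: [[-0.007, 0.958, 0.287], [-0.001, 0.287, -0.958], [-1.0, -0.007, -0.001]]
ft_force: [0.4, 0.5, -1.1]
finger_gap: 0.799
```

Request:
drive_tool(moves=[0,0,0,0,0,0,0,0,0,0,0,0])

```text
clock: 24.8
eef_pos: [0.6091, 0.1866, 0.111]
eef_rot: [[0.004, 0.958, 0.287], [0.0, 0.287, -0.958], [-1.0, 0.004, 0.001]]
ft_force: [0.8, -0.3, -0.3]
finger_gap: 0.798
```

```bash
python3 - <<'E'
from h import *
p,d=read_camera('side'); cv2.imwrite('pics/s11.png',cv2.resize(p[150:310,150:420,::-1],None,fx=2.9,fy=2.9))
go(.607,.1863,.058,-73.3)
E
```

```text
clk 24.85 pos [0.609  0.1866 0.111 ] yaw -73.29 gap 0.797 F [-0.1  0.5  0.6] q [ 7. 17. 95.  0. 68. 80.]
shift tool [ 0.0529 -0.0022 -0.0003] twist 0.01
```

View pics/s11.png

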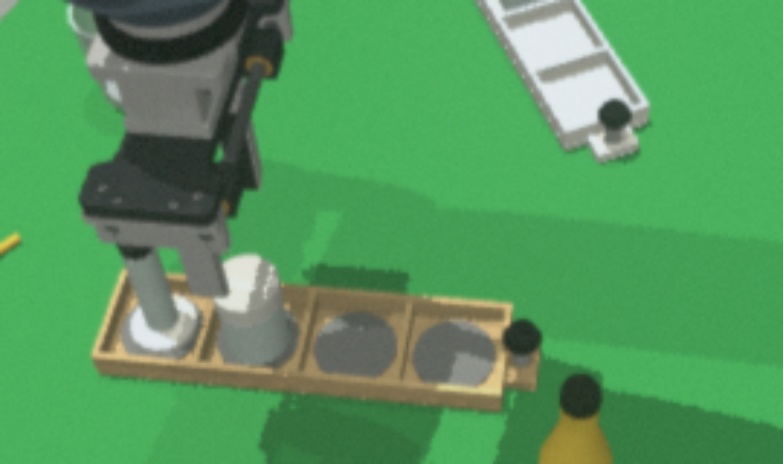

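Request:
drive_tool(moves=[0.01,-0.002,0,0,0.015,0,0,0,0.015,0,0,0,0.008,0,0,0,0.004,0,0,0])

```text
clock: 25.35
eef_pos: [0.6043, 0.1857, 0.0544]
eef_rot: [[-0.003, 0.958, 0.287], [-0.0, 0.287, -0.958], [-1.0, -0.003, -0.001]]
ft_force: [0.6, 0.1, -0.6]
finger_gap: 0.801
```

Request:
drive_tool(moves=[0,0,0,0,0,0,0,0])

```text
clock: 25.55
eef_pos: [0.6059, 0.1859, 0.0568]
eef_rot: [[0.001, 0.958, 0.287], [0.0, 0.287, -0.958], [-1.0, 0.001, 0.0]]
ft_force: [-0.7, -0.5, 0.3]
finger_gap: 0.802
```

Request:
drive_tool(moves=[0,0,0,0,0,0,0,0,0,0,0,0,0,0,0,0,0,0,0,0], hand=1, squeeze=15)

```text
clock: 26.05
eef_pos: [0.6056, 0.1858, 0.0568]
eef_rot: [[0.0, 0.958, 0.288], [0.0, 0.288, -0.958], [-1.0, 0.0, 0.0]]
ft_force: [0.2, 0.5, 0.3]
finger_gap: 0.462
```

Request:
drive_tool(moves=[0,0,0,0,-0.001,0,0,0,-0.003,0,0,0,-0.006,0,0,0,-0.01,0,0,0])

```text
clock: 26.55
eef_pos: [0.605, 0.1858, 0.0765]
eef_rot: [[-0.001, 0.958, 0.288], [-0.0, 0.288, -0.958], [-1.0, -0.001, -0.0]]
ft_force: [-0.4, -0.3, -1.3]
finger_gap: 0.461
```

Request:
drive_tool(moves=[-0.015,0,0,0,-0.025,0,0,0,-0.035,0,0,0,-0.035,0,0,0,-0.025,0,0,0])

```text
clock: 27.05
eef_pos: [0.6066, 0.186, 0.2161]
eef_rot: [[0.005, 0.958, 0.288], [0.001, 0.288, -0.958], [-1.0, 0.005, 0.001]]
ft_force: [0.5, -0.9, -2.0]
finger_gap: 0.463
```

```bash
python3 - <<'E'
from h import *
p,d=read_camera('side'); cv2.imwrite('pics/s12.png',cv2.resize(p[100:300,150:420,::-1],None,fx=2.9,fy=2.9))
x,y=pk(NC,NA,.033);print(x,y)
go(x,y,.2,-134.23)
E
```

```text
0.529553999338188 -0.146881167433999
clk 27.10 pos [0.6088 0.1864 0.2208] yaw -73.28 gap 0.460 F [1.9 0.2 1.7] q [ 7. 11. 91.  0. 78. 80.]
shift tool [ 0.0193 -0.172   0.2963] twist 60.95
```

View pics/s12.png

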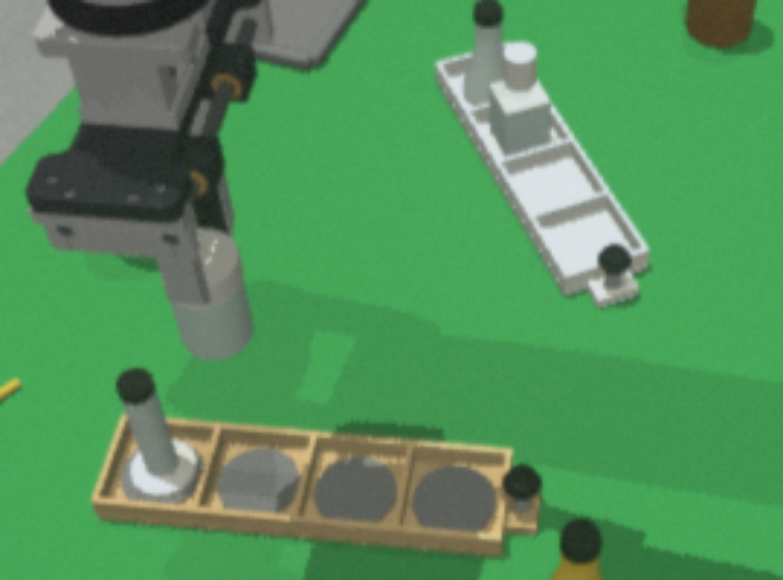

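Request:
drive_tool(moves=[0,-0.007,0.012,0,0,-0.0226,0.039,0,0,-0.0226,0.039,0,0,-0.0226,0.039,0,0,-0.0226,0.039,0])

```text
clock: 27.6
eef_pos: [0.5582, -0.0051, 0.2093]
eef_rot: [[-0.004, 0.958, 0.288], [0.0, 0.288, -0.958], [-1.0, -0.003, -0.001]]
ft_force: [1.5, -0.0, -0.6]
finger_gap: 0.46
```

Request:
drive_tool(moves=[0,-0.0226,0.039,0,0,-0.0226,0.039,0,0,-0.0226,0.039,0,0,-0.0068,0.0113,4,0,0,0,8])

```text
clock: 28.1
eef_pos: [0.5236, -0.1498, 0.2092]
eef_rot: [[-0.004, 0.997, 0.073], [0.001, 0.073, -0.997], [-1.0, -0.004, -0.001]]
ft_force: [-0.2, 0.8, -0.9]
finger_gap: 0.462
```

Request:
drive_tool(moves=[0,0,0,8,0,0,0,8,0,0,0,8,0,0,0,8,0,0,0,8])

```text
clock: 28.6
eef_pos: [0.5242, -0.1475, 0.2092]
eef_rot: [[-0.004, 0.813, -0.583], [0.002, -0.583, -0.813], [-1.0, -0.004, 0.001]]
ft_force: [-0.3, 0.0, -1.5]
finger_gap: 0.462
```

Request:
drive_tool(moves=[0,0,0,6,0,0,0,3,0,0,0,0,0,0,0,0,0,0,0,0])

```text
clock: 29.1
eef_pos: [0.5254, -0.1475, 0.2108]
eef_rot: [[-0.001, 0.716, -0.698], [0.001, -0.698, -0.716], [-1.0, -0.001, 0.0]]
ft_force: [-0.4, 0.5, -1.2]
finger_gap: 0.464
```

```bash
python3 - <<'E'
from h import *
x,y=pk(NC,NA,.033);print(x,y)
go(x,y,.09,-134.23)
E
```

```text
0.529553999338188 -0.146881167433999
clk 29.10 pos [ 0.5254 -0.1475  0.2108] yaw -134.26 gap 0.464 F [-0.4  0.5 -1.2] q [-28.  -1. 104.  -0.  77. 107.]
shift tool [ 0.1208  0.0027 -0.0034] twist -0.03
```

Request:
drive_tool(moves=[0.01,0.0025,-0.0034,0,0.025,0,0,0,0.035,0,0,0,0.035,0,0,0,0.015,0,0,0])

```text
clock: 29.6
eef_pos: [0.5278, -0.1454, 0.0873]
eef_rot: [[-0.006, 0.716, -0.698], [0.003, -0.698, -0.716], [-1.0, -0.006, 0.002]]
ft_force: [-0.1, 1.4, -1.6]
finger_gap: 0.46
```

Request:
drive_tool(moves=[0,0,0,0,0,0,0,0,0,0,0,0])

```text
clock: 29.9
eef_pos: [0.5317, -0.1475, 0.0937]
eef_rot: [[0.003, 0.716, -0.698], [-0.002, -0.698, -0.716], [-1.0, 0.004, -0.001]]
ft_force: [0.6, 0.3, -1.0]
finger_gap: 0.458
```

```bash
python3 - <<'E'
from h import *
p,d=read_camera('side'); cv2.imwrite('pics/s13.png',cv2.resize(p[40:240,230:500,::-1],None,fx=2.9,fy=2.9))
x,y=pk(NC,NA,.033)
go(x,y,.057,-134.23)
E
```

```text
clk 29.95 pos [ 0.5316 -0.1474  0.0937] yaw -134.28 gap 0.463 F [ 0.8  0.6 -1.2] q [-27.   8. 108.   0.  64. 107.]
shift tool [ 0.0367 -0.002   0.0011] twist -0.05
```

View pics/s13.png

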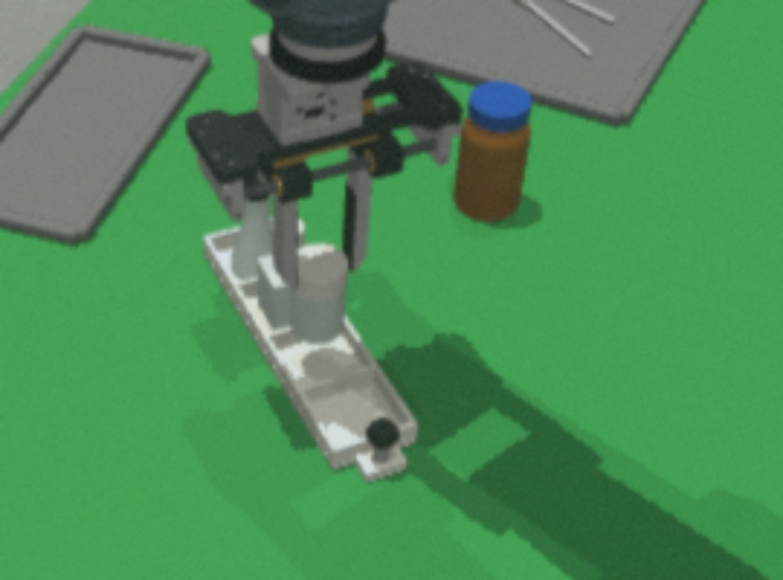

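Request:
drive_tool(moves=[0.01,-0.0018,0.001,0,0.012,0,0,0,0.01,0,0,0,0.003,0,0,0,0,0,0,0])

```text
clock: 30.45
eef_pos: [0.5278, -0.1461, 0.0558]
eef_rot: [[-0.001, 0.716, -0.698], [0.001, -0.698, -0.716], [-1.0, -0.001, 0.0]]
ft_force: [0.4, -0.4, -0.3]
finger_gap: 0.46
```

Request:
drive_tool(moves=[0.001,0,0,0,0,0,0,0,0,0,0,0])

```text
clock: 30.75
eef_pos: [0.5283, -0.1462, 0.0557]
eef_rot: [[0.0, 0.716, -0.698], [-0.0, -0.698, -0.716], [-1.0, 0.0, -0.0]]
ft_force: [0.8, 0.1, -0.6]
finger_gap: 0.463
```

Request:
drive_tool(moves=[0.001,0,0,0,0,0,0,0,0,0,0,0])

```text
clock: 31.05
eef_pos: [0.5283, -0.1463, 0.0548]
eef_rot: [[0.0, 0.716, -0.698], [-0.0, -0.698, -0.716], [-1.0, 0.0, -0.0]]
ft_force: [-0.8, -0.1, -0.7]
finger_gap: 0.463
```

Request:
drive_tool(moves=[0.001,0,0,0,0,0,0,0,0,0,0,0])

```text
clock: 31.35
eef_pos: [0.5287, -0.1466, 0.0547]
eef_rot: [[0.001, 0.716, -0.698], [-0.001, -0.698, -0.716], [-1.0, 0.001, -0.0]]
ft_force: [-1.6, 0.2, 5.0]
finger_gap: 0.457
```

Request:
drive_tool(moves=[0,0,0,0,0,0,0,0,0,0,0,0,0,0,0,0,0,0,0,0], hand=-0.5)

```text
clock: 31.85
eef_pos: [0.5281, -0.1461, 0.0534]
eef_rot: [[-0.0, 0.716, -0.698], [0.0, -0.698, -0.716], [-1.0, -0.0, 0.0]]
ft_force: [-0.5, 0.4, -0.8]
finger_gap: 0.749
```

Request:
drive_tool(moves=[-0.015,0,0,0,-0.03,0,0,0,-0.045,0,0,0,-0.045,0,0,0,-0.045,0,0,0])

```text
clock: 32.35
eef_pos: [0.528, -0.1461, 0.2366]
eef_rot: [[0.001, 0.716, -0.698], [-0.001, -0.698, -0.716], [-1.0, 0.001, -0.0]]
ft_force: [0.7, 0.6, 0.2]
finger_gap: 0.745
```

```bash
python3 - <<'E'
from h import *
p,d=read_camera('side'); cv2.imwrite('pics/s14.png',cv2.resize(p[40:240,230:500,::-1],None,fx=2.9,fy=2.9))
P=cloud('side',d); T=tops(P,dict(flask=(pk(NC,NA,-.099),.096),bottle=(pk(NC,NA,-.033),.098),jar=(pk(NC,NA,.033),.072)))
for k,v in T.items(): print(k,v, v and rel(NC,NA,v[0]))
print(tops(P,dict(tube=(pk(OC,OA,-.099),.108))))
go(.670,.202,.22,-73.3)
E
```

```text
flask (array([ 0.6227, -0.2377]), 0.0129, array([ 0.622 , -0.2371,  0.0963]), 63) [-0.09709315  0.00010273]
bottle (array([ 0.5754, -0.1936]), 0.0137, array([ 0.575 , -0.1923,  0.0983]), 80) [-0.03243902  0.00149673]
jar (array([ 0.5282, -0.1473]), 0.0225, array([ 0.5283, -0.1461,  0.0724]), 226) [0.03367805 0.00124458]
{'tube': (array([0.6711, 0.2003]), 0.0127, array([0.6697, 0.2021, 0.1083]), 119)}
clk 32.40 pos [ 0.532  -0.148   0.2459] yaw -134.27 gap 0.747 F [ 2.2 -0.7  4.7] q [-27.  -2. 101.   0.  80. 107.]
shift tool [ 0.0253 -0.1459 -0.3468] twist -60.97
```

View pics/s14.png

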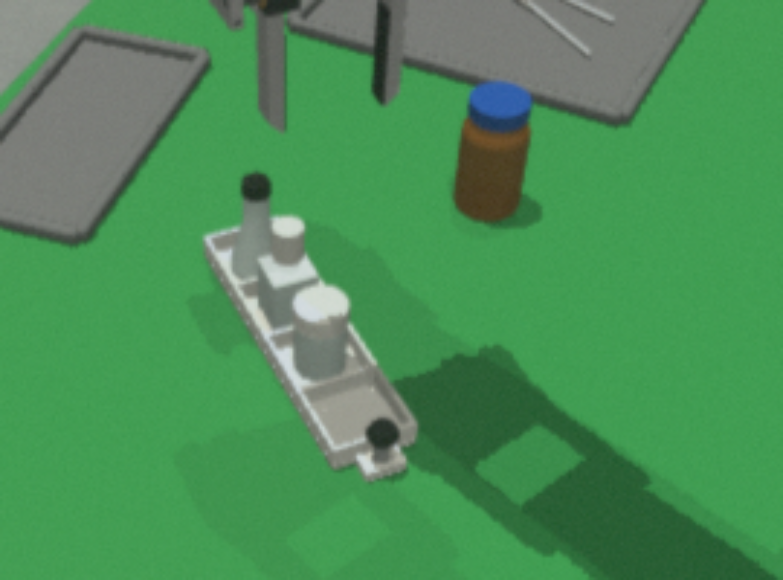

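Request:
drive_tool(moves=[0,-0.006,-0.014,0,0,-0.0167,-0.0398,0,0,-0.0167,-0.0398,0,0,-0.0167,-0.0398,0,0,-0.0167,-0.0398,0], hand=-0.3)

```text
clock: 32.9
eef_pos: [0.5965, 0.0311, 0.2324]
eef_rot: [[-0.002, 0.716, -0.698], [0.0, -0.698, -0.716], [-1.0, -0.002, 0.001]]
ft_force: [0.3, -0.0, 0.4]
finger_gap: 0.651
```

Request:
drive_tool(moves=[0,-0.0167,-0.0398,0,0,-0.0167,-0.0398,0,0,-0.0167,-0.0398,0,0,-0.0167,-0.0398,0,0,-0.006,-0.0145,-4])

```text
clock: 33.4
eef_pos: [0.6655, 0.2081, 0.2317]
eef_rot: [[-0.003, 0.766, -0.642], [0.001, -0.642, -0.766], [-1.0, -0.002, 0.001]]
ft_force: [-0.6, -0.6, 0.6]
finger_gap: 0.648
```

Request:
drive_tool(moves=[0,0,0,-8,0,0,0,-8,0,0,0,-8,0,0,0,-8,0,0,0,-8])

```text
clock: 33.9
eef_pos: [0.665, 0.2046, 0.232]
eef_rot: [[-0.003, 1.0, 0.001], [-0.0, 0.001, -1.0], [-1.0, -0.003, 0.0]]
ft_force: [-0.0, 0.6, 0.5]
finger_gap: 0.648
```

Request:
drive_tool(moves=[0,0,0,-8,0,0,0,-6,0,0,0,-3,0,0,0,0,0,0,0,0])

```text
clock: 34.4
eef_pos: [0.6655, 0.2042, 0.2326]
eef_rot: [[-0.002, 0.958, 0.287], [-0.0, 0.287, -0.958], [-1.0, -0.002, -0.0]]
ft_force: [0.0, 0.4, 0.2]
finger_gap: 0.648
```

```bash
python3 - <<'E'
from h import *
go(.6703,.202,.14,-73.3)
E
```

```text
clk 34.40 pos [0.6655 0.2042 0.2326] yaw -73.33 gap 0.648 F [0.  0.4 0.2] q [ 8. 19. 80.  0. 82. 81.]
shift tool [0.0926 0.0041 0.0036] twist -0.03
```

Request:
drive_tool(moves=[0.01,0.004,0.0035,0,0.025,0,0,0,0.03,0,0,0,0.02,0,0,0,0.006,0,0,0])

```text
clock: 34.9
eef_pos: [0.669, 0.2011, 0.1381]
eef_rot: [[-0.006, 0.958, 0.287], [-0.001, 0.287, -0.958], [-1.0, -0.006, -0.001]]
ft_force: [-0.1, 0.1, 0.4]
finger_gap: 0.654
```

Request:
drive_tool(moves=[0,0,0,0,0,0,0,0,0,0,0,0])

```text
clock: 35.2
eef_pos: [0.6721, 0.2017, 0.1444]
eef_rot: [[0.003, 0.958, 0.287], [0.0, 0.287, -0.958], [-1.0, 0.003, 0.001]]
ft_force: [0.5, -0.3, -0.6]
finger_gap: 0.653
```

```bash
python3 - <<'E'
from h import *
p,d=read_camera('side'); cv2.imwrite('pics/s15.png',cv2.resize(p[150:310,150:420,::-1],None,fx=2.9,fy=2.9))
go(.6703,.202,.078,-73.3)
E
```

```text
clk 35.25 pos [0.672  0.2017 0.1443] yaw -73.30 gap 0.649 F [-0.8  0.2 -0.2] q [ 7. 23. 83. -0. 73. 81.]
shift tool [ 0.0663 -0.0017 -0.0008] twist 0.00
```

View pics/s15.png

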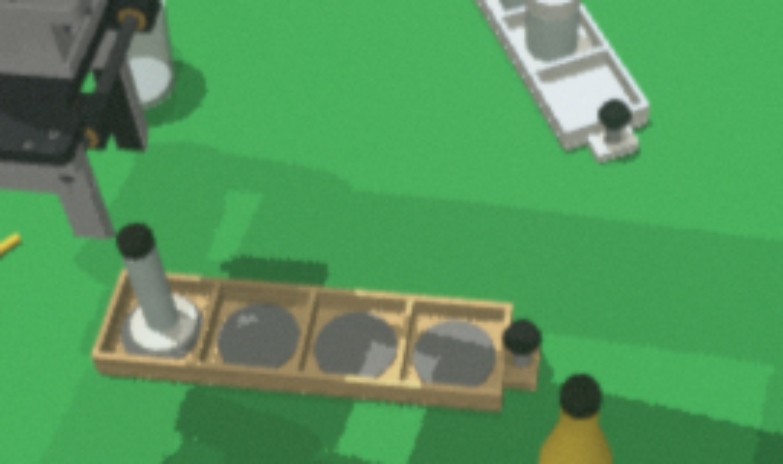

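Request:
drive_tool(moves=[0.01,-0.0015,-0.0008,0,0.02,0,0,0,0.02,0,0,0,0.01,0,0,0,0.005,0,0,0])

```text
clock: 35.75
eef_pos: [0.6685, 0.2018, 0.076]
eef_rot: [[-0.002, 0.958, 0.287], [-0.0, 0.287, -0.958], [-1.0, -0.002, -0.0]]
ft_force: [0.2, -0.2, -0.1]
finger_gap: 0.649
```

Request:
drive_tool(moves=[0.001,0,0,0,0,0,0,0,0,0,0,0])

```text
clock: 36.05
eef_pos: [0.6702, 0.202, 0.0778]
eef_rot: [[0.002, 0.958, 0.288], [0.0, 0.288, -0.958], [-1.0, 0.002, 0.0]]
ft_force: [-0.1, 0.1, 0.7]
finger_gap: 0.647
```

Request:
drive_tool(moves=[0,0,0,0,0,0,0,0,0,0,0,0,0,0,0,0,0,0,0,0], hand=1, squeeze=15)

```text
clock: 36.55
eef_pos: [0.6693, 0.2019, 0.0766]
eef_rot: [[-0.0, 0.958, 0.287], [0.0, 0.287, -0.958], [-1.0, -0.0, -0.0]]
ft_force: [0.0, -0.4, 0.2]
finger_gap: 0.264
```

Request:
drive_tool(moves=[0,0,0,0,-0.001,0,0,0,-0.003,0,0,0,-0.006,0,0,0,-0.01,0,0,0])

```text
clock: 37.05
eef_pos: [0.6689, 0.2019, 0.0965]
eef_rot: [[-0.001, 0.958, 0.288], [-0.0, 0.288, -0.958], [-1.0, -0.001, -0.0]]
ft_force: [-0.0, -0.5, -0.6]
finger_gap: 0.242
```

Request:
drive_tool(moves=[-0.015,0,0,0,-0.025,0,0,0,-0.035,0,0,0,-0.035,0,0,0,-0.02,0,0,0])

```text
clock: 37.55
eef_pos: [0.6709, 0.2022, 0.2324]
eef_rot: [[0.007, 0.958, 0.288], [0.001, 0.288, -0.958], [-1.0, 0.007, 0.001]]
ft_force: [0.1, -0.6, -0.4]
finger_gap: 0.237
```

```bash
python3 - <<'E'
from h import *
p,d=read_camera('side'); cv2.imwrite('pics/s16.png',cv2.resize(p[100:300,150:420,::-1],None,fx=2.9,fy=2.9))
x,y=pk(NC,NA,.099);print(x,y)
go(x,y,.2,-134.23)
E
```

```text
0.48226199801456404 -0.10084350230199705
clk 37.60 pos [0.6722 0.2024 0.2357] yaw -73.28 gap 0.238 F [0.4 0.8 1.7] q [ 8. 19. 79.  0. 81. 81.]
shift tool [ 0.033  -0.2696  0.2357] twist 60.95
```

View pics/s16.png

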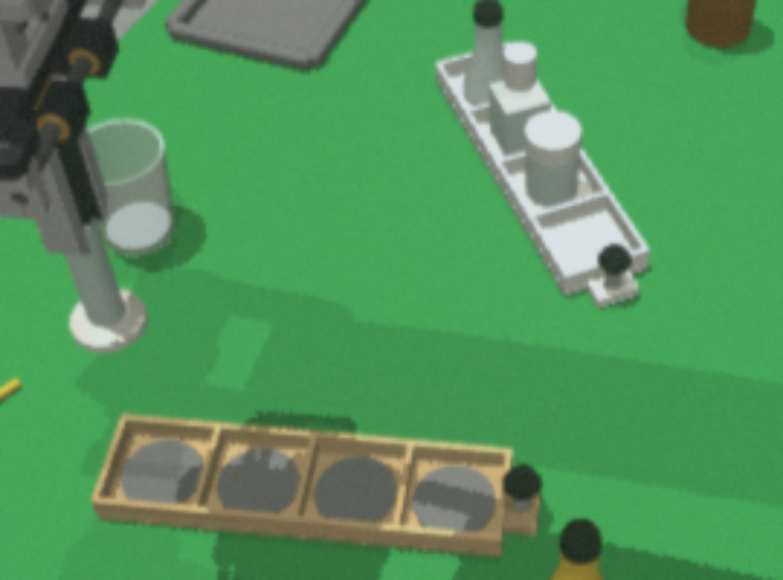

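Request:
drive_tool(moves=[0,-0.01,0.009,0,0,-0.031,0.0271,0,0,-0.031,0.0271,0,0,-0.031,0.0271,0,0,-0.031,0.0271,0])

```text
clock: 38.1
eef_pos: [0.572, 0.0494, 0.2243]
eef_rot: [[-0.004, 0.958, 0.288], [0.0, 0.288, -0.958], [-1.0, -0.004, -0.001]]
ft_force: [0.2, -0.5, 0.4]
finger_gap: 0.238
```

Request:
drive_tool(moves=[0,-0.031,0.0271,0,0,-0.031,0.0271,0,0,-0.031,0.0271,0,0,-0.031,0.0271,0,0,-0.0116,0.0099,4])

```text
clock: 38.6
eef_pos: [0.4757, -0.1034, 0.2245]
eef_rot: [[-0.003, 0.977, 0.215], [0.001, 0.215, -0.977], [-1.0, -0.003, -0.001]]
ft_force: [1.0, -0.0, -1.2]
finger_gap: 0.24
```

Request:
drive_tool(moves=[0,0,0,8,0,0,0,8,0,0,0,8,0,0,0,8,0,0,0,8])

```text
clock: 39.1
eef_pos: [0.4771, -0.1012, 0.2244]
eef_rot: [[-0.003, 0.886, -0.464], [0.001, -0.464, -0.886], [-1.0, -0.004, 0.0]]
ft_force: [0.1, 0.5, -1.2]
finger_gap: 0.239
```

Request:
drive_tool(moves=[0,0,0,8,0,0,0,6,0,0,0,3,0,0,0,0,0,0,0,0])

```text
clock: 39.6
eef_pos: [0.4778, -0.1012, 0.2253]
eef_rot: [[-0.002, 0.716, -0.698], [0.001, -0.698, -0.716], [-1.0, -0.002, 0.001]]
ft_force: [-0.2, -0.5, -1.1]
finger_gap: 0.238
```

```bash
python3 - <<'E'
from h import *
x,y=pk(NC,NA,.099)
go(x,y,.11,-134.23)
E
```

```text
clk 39.60 pos [ 0.4778 -0.1012  0.2253] yaw -134.25 gap 0.238 F [-0.2 -0.5 -1.1] q [-25. -10. 111.  -0.  79. 109.]
shift tool [ 0.1152  0.0032 -0.0035] twist -0.02
```

Request:
drive_tool(moves=[0.01,0.003,-0.0035,0,0.025,0,0,0,0.03,0,0,0,0.03,0,0,0,0.015,0,0,0])

```text
clock: 40.1
eef_pos: [0.4815, -0.0999, 0.1127]
eef_rot: [[-0.005, 0.716, -0.698], [0.002, -0.698, -0.716], [-1.0, -0.005, 0.002]]
ft_force: [-0.2, -0.6, -1.3]
finger_gap: 0.235
```

Request:
drive_tool(moves=[0,0,0,0,0,0,0,0,0,0,0,0])

```text
clock: 40.4
eef_pos: [0.4844, -0.1013, 0.1177]
eef_rot: [[0.002, 0.716, -0.698], [-0.001, -0.698, -0.716], [-1.0, 0.002, -0.001]]
ft_force: [0.3, 0.6, -0.7]
finger_gap: 0.238
```

```bash
python3 - <<'E'
from h import *
p,d=read_camera('side'); cv2.imwrite('pics/s17.png',cv2.resize(p[40:240,230:500,::-1],None,fx=2.9,fy=2.9))
x,y=pk(NC,NA,.099)
go(x,y,.077,-134.23)
E
```

```text
clk 40.45 pos [ 0.4844 -0.1013  0.1178] yaw -134.28 gap 0.234 F [-0.7  0.2 -1.2] q [-25.  -2. 115.   0.  67. 109.]
shift tool [ 0.0408 -0.002   0.0012] twist -0.05
```

View pics/s17.png

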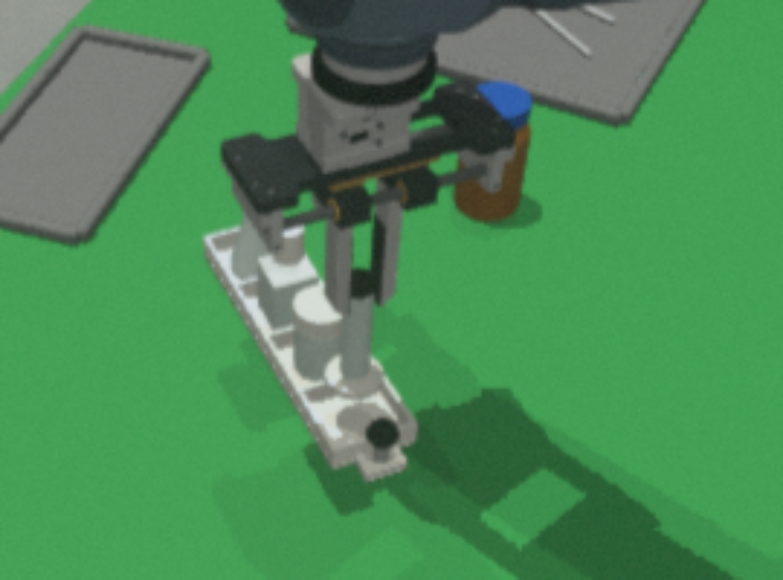

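Request:
drive_tool(moves=[0.01,-0.0018,0.001,0,0.015,0,0,0,0.011,0,0,0,0.004,0,0,0,0,0,0,0])

```text
clock: 40.95
eef_pos: [0.481, -0.1002, 0.0758]
eef_rot: [[-0.001, 0.716, -0.698], [0.001, -0.698, -0.716], [-1.0, -0.001, 0.0]]
ft_force: [0.4, 0.2, -0.6]
finger_gap: 0.234
```

Request:
drive_tool(moves=[0.001,0,0,0,0,0,0,0,0,0,0,0])

```text
clock: 41.25
eef_pos: [0.4819, -0.1005, 0.076]
eef_rot: [[0.001, 0.716, -0.698], [-0.0, -0.698, -0.716], [-1.0, 0.001, -0.0]]
ft_force: [0.3, -0.1, -0.9]
finger_gap: 0.241
```

Request:
drive_tool(moves=[0.001,0,0,0,0,0,0,0,0,0,0,0])

```text
clock: 41.55
eef_pos: [0.4815, -0.1004, 0.0746]
eef_rot: [[0.0, 0.716, -0.698], [-0.0, -0.698, -0.716], [-1.0, 0.0, -0.0]]
ft_force: [-0.3, 0.4, -0.9]
finger_gap: 0.235
```

Request:
drive_tool(moves=[0.001,0,0,0,0,0,0,0,0,0,0,0])

```text
clock: 41.85
eef_pos: [0.4821, -0.1008, 0.0745]
eef_rot: [[0.001, 0.716, -0.698], [-0.001, -0.698, -0.716], [-1.0, 0.001, -0.0]]
ft_force: [-1.8, -1.8, 6.6]
finger_gap: 0.236
```

Contact at the expected height. Release and lift.

Request:
drive_tool(moves=[0,0,0,0,0,0,0,0,0,0,0,0,0,0,0,0,0,0,0,0], hand=-0.3)

```text
clock: 42.35
eef_pos: [0.4814, -0.1003, 0.0734]
eef_rot: [[-0.0, 0.716, -0.698], [0.0, -0.698, -0.716], [-1.0, -0.0, 0.0]]
ft_force: [0.5, 0.1, 0.2]
finger_gap: 0.624
```

Request:
drive_tool(moves=[-0.015,0,0,0,-0.03,0,0,0,-0.045,0,0,0,-0.045,0,0,0,-0.03,0,0,0])

```text
clock: 42.85
eef_pos: [0.4824, -0.1007, 0.2421]
eef_rot: [[0.004, 0.716, -0.698], [-0.002, -0.698, -0.716], [-1.0, 0.004, -0.001]]
ft_force: [-0.2, -0.2, 0.1]
finger_gap: 0.649
```

Request:
drive_tool(moves=[0,-0.015,-0.02,0,0,-0.025,-0.035,0,0,-0.025,-0.035,0,0,-0.02,-0.03,0,0,0,0,0])

```text
clock: 43.35
eef_pos: [0.5045, 0.0482, 0.2385]
eef_rot: [[-0.0, 0.719, -0.695], [0.001, -0.695, -0.719], [-1.0, -0.001, -0.001]]
ft_force: [0.8, -0.1, -0.7]
finger_gap: 0.653
```

```bash
python3 - <<'E'
from h import *
for n in('side','top'):
    p,d=read_camera(n); cv2.imwrite(f'pics/f_{n}.png',p[:,:,::-1])
    P=cloud(n,d); T=tops(P,dict(flask=(pk(NC,NA,-.099),.096),bottle=(pk(NC,NA,-.033),.098),jar=(pk(NC,NA,.033),.072),tube=(pk(NC,NA,.099),.106)))
    for k,v in T.items(): print(n,k,v, v and rel(NC,NA,v[0]))
print(get_state()['clock'],get_state()['eef_pos'],get_state()['finger_gap'])
E
```

```text
side flask (array([ 0.6217, -0.2388]), 0.0127, array([ 0.621 , -0.2365,  0.0961]), 60) [-0.0971439   0.00158847]
side bottle (array([ 0.5801, -0.1897]), 0.0127, array([ 0.581 , -0.1898,  0.0979]), 38) [-0.03308637 -0.00457624]
side jar (array([ 0.5281, -0.1478]), 0.0228, array([ 0.5277, -0.1455,  0.0724]), 223) [0.03340093 0.00167261]
side tube (array([ 0.4817, -0.1016]), 0.0119, array([ 0.4814, -0.1009,  0.106 ]), 80) [0.09887501 0.00093408]
top flask (array([ 0.6219, -0.2383]), 0.0125, array([ 0.6223, -0.2374,  0.0961]), 125) [-0.09693844  0.00109069]
top bottle (array([ 0.5759, -0.1925]), 0.0134, array([ 0.5755, -0.192 ,  0.0984]), 151) [-0.03202999  0.00035976]
top jar (array([ 0.5302, -0.1462]), 0.0222, array([ 0.5293, -0.1464,  0.0724]), 401) [ 0.03301225 -0.0009387 ]
top tube (array([ 0.482 , -0.1005]), 0.0113, array([ 0.4819, -0.1007,  0.1063]), 121) [ 9.94273402e-02 -6.33808252e-05]
43.45 [0.50435357 0.0452962  0.23839922] 0.6493962054398686
```

View pics/f_side.png

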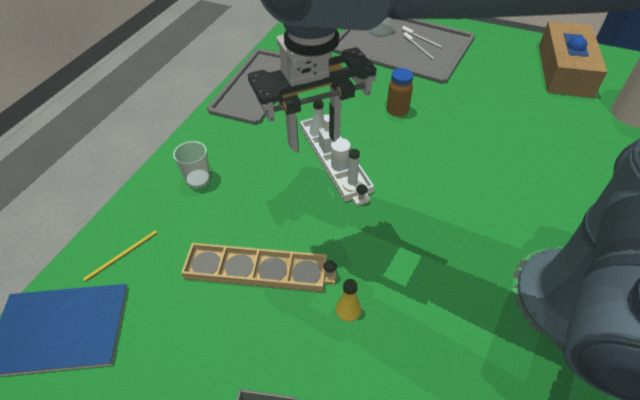

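View pics/f_top.png

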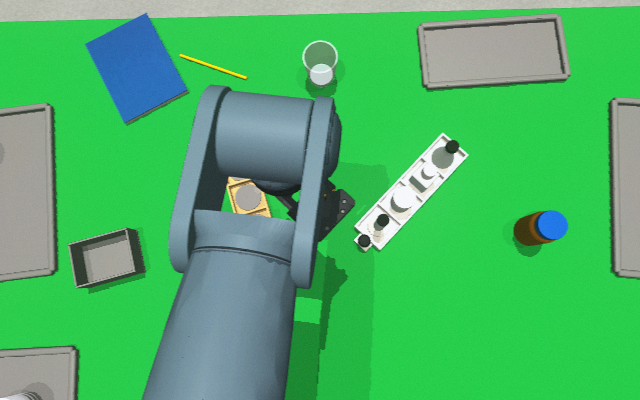

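Request:
drive_tool(moves=[0,0,0,0,0,0,0,0,0,0,0,0,0,0,0,0,0,0,0,0])

```text
clock: 43.95
eef_pos: [0.5045, 0.0445, 0.2386]
eef_rot: [[0.0, 0.715, -0.699], [-0.0, -0.699, -0.715], [-1.0, 0.0, 0.0]]
ft_force: [0.9, 0.1, 0.0]
finger_gap: 0.65
```

```bash
python3 - <<'E'
from h import *
print(get_state()['joint_vel']); print(job_done())
E
```

```text
[ 0.24454697  0.07374209 -0.03496948  0.10854802 -0.13116785  0.04122824]
the job is handed in; nothing more can be done
None
```

I moved all four containers into the white rack in reverse order and handed the job in at about 44 s. The hand-in reports no verdict. In the plywood rack the order from the knob was flask, bottle, jar, tube. In the white rack it is now tube, jar, bottle, flask. I lowered each one until the wrist force showed it on the pocket floor, then released it. I turned the bottle so its sides lined up with its pocket.

- **Position:** the last top-camera picture puts each container within about 2.1 mm of its pocket centre along the row and 1.1 mm across it. I measured the containers' tops.
- **Standing:** the tops sit at 96, 98, 72 and 106 mm for flask, bottle, jar and tube, as expected for containers upright on the 6 mm floor.
- **Robot:** the gripper ended clear of everything.
- **Disagreement:** in the last side view the fingers partly hid the bottle, and it read about 4.6 mm off across the row. The top view and the earlier unblocked side views put it at 0.4 to 2.3 mm, so I did not correct it.

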